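# Stand the stall's brush and scoop in their cups

## Task

Tidy the stall: take the blue-handled brush and the yellow-handled scoop off the sloping rest and stand each in the cup of its own colour, handle down and working end up, all the way to the bottom. Lower them in rather than dropping them, leave both cups standing, and leave the other things on the table where they are.

Things in the scene. Friction and masses are not known exactly. Their poses are not given: they have to be found in the camera images.
- brush_center (a point): Centre (half-way along) of the brush: blue handle, aluminium ferrule, pale bristles. z = long axis, from the handle's foot to the bristles, at the start rising at 45 degrees; y level, across the tool. Stiff, 175 mm long, 50 to 100 g, balance about 65 from the foot. Handle a bar 16 mm wide (y), 14 thick (x), up to 142 from the foot; then the bristles, 32 wide, 14 thick.
- brush_foot (a point): Middle of the foot (end face of the blue handle) of the brush, 87.5 mm from its centre along -z; same axes.
- scoop_center (a point): Centre (half-way along) of the scoop: yellow handle, steel blade. z = long axis, from the handle's foot to the blade, at the start rising at 45 degrees; y level, across the tool. Stiff, 175 mm long, 50 to 100 g, balance about 65 from the foot. Handle a bar 16 mm wide (y), 14 thick (x), up to 142 from the foot; then the blade, 40 wide, 14 thick.
- scoop_foot (a point): Middle of the foot (end face of the yellow handle) of the scoop, 87.5 mm from its centre along -z; same axes.
- rest: Fixed plywood rest, base 190 (x) by 250 mm (y), origin under its middle, z up. Tools lie at y = +70 and -70 mm (either way round), rising at 45 degrees towards its +x: foot in a ledge between cheeks 12 high, up to 42 from the foot, upper end on a crossbar (148 high) at 158 from the foot. From 50 to 145 nothing is beside or close below a tool; it lifts straight up and out.
- blue_cup: Blue round weighted cup, loose, 0.6 kg, open at the top. Origin at the centre of its underside, z up. 80 mm high, outer diameter 56 (66 at the 5 high foot), inner diameter 48, inner floor 6 mm above the table. A tool put in it leans against the rim by up to about 25 degrees when let go.
- yellow_cup: Yellow round cup, the same in every size and mass. The cups are at least 150 mm apart; which stands where varies.
- tub_a: Bystander: closed white tub with grey lid and yellow label, 120 x 170 x 62 mm, origin under its centre; beyond the work area.
- tub_b: Bystander: small closed white tub with yellow label, 90 x 90 x 57 mm, origin under its centre; between the rest and the cups, on the robot's side.
- tongs: Bystander: steel tongs 170 mm long, lying flat beyond the cups, 8 high; origin under the middle.
- label_roll: Bystander: yellow roll, diameter 70 mm, 30 high, lying flat beyond the rest; origin under its centre.
- sprayer: Bystander: green bottle, diameter 60 mm, 160 high, beyond the cups; origin under its centre.
Not all that is in view belongs to the job. What is shaped like the part that bears brush_center but orange is not meant.

How it is judged (in metres and radians):
At the end, for the whole second after the job is handed in: The brush stands at rest in the blue cup and the scoop in the yellow cup: foot within 25 mm of the cup's underside level and within 30 mm of its axis, working end up and leaning less than 0.5 rad; both cups upright within 0.1 rad; the two tubs, tongs, label roll and bottle moved less than 40 mm (horizontal distance between brush_foot and blue_cup below 0.03 m and z of brush_foot in the frame of blue_cup below 0.025 m and angle between each of brush_center, scoop_center's own z axis and vertical below 0.5 rad and linear speed of each of brush, scoop below 0.05 m/s and angle between each of blue_cup, yellow_cup's own z axis and vertical below 0.1 rad and horizontal distance between scoop_foot and yellow_cup below 0.03 m and z of scoop_foot in the frame of yellow_cup below 0.025 m and distance of each of tub_a, tub_b, tongs, label_roll, sprayer from where it was at the start of the episode below 0.04 m); the robot touches nothing.
It fails at once if the brush is dropped into its cup instead of being lowered (faster than 0.6 m/s while its foot is inside and on the way down) (horizontal distance between brush_foot and blue_cup below 0.027 m and z of brush_foot in the frame of blue_cup between 0.02 and 0.07 m and linear speed of brush above 0.6 m/s).
It fails at once if the scoop is dropped into its cup instead of being lowered (faster than 0.6 m/s while its foot is inside and on the way down) (horizontal distance between scoop_foot and yellow_cup below 0.027 m and z of scoop_foot in the frame of yellow_cup between 0.02 and 0.07 m and linear speed of scoop above 0.6 m/s).
It also fails if it takes over 72 s, if anything falls off the work surface, if the arm or the gripper's body presses on something with over 40 N, if the wrist force passes 120 N, or if a joint passes its speed limit or range.

## Robot

A 6-joint arm with a two-finger parallel gripper is mounted at the origin on the work surface. World frame = base frame: x ahead of the robot, y to its left, z up, the work surface at z = 0. Lengths are in m, angles in degrees, forces in N, time in s.
With the tool pointing down it reaches from about 0.4 to 0.825 m from the base axis. Payload 7 kg.
Tool frame: the origin (TCP) lies midway between the tips of the shut fingers; the grasp point (between the pads) lies 19 mm behind it (r.hold_point_z is the distance from the TCP to the grasp point, in m); x points along the fingers, y is the direction in which the jaws open and shut, and the axes are right-handed (so a half turn about x gives the same grasp; the last joint's range is limited). The gripper opens to 88 mm and grips with 3 to 60 N. Pads are 19 mm wide; open, the fingers measure 130 mm over their backs; the gripper's body (78 mm by 193 mm) begins 47 mm behind the grasp point.
Start: joints at [93.455, 20.546, 0.682, 0, -70.136, -16.507], TCP at [0.152, 0.658, 0.19] pointing down, gripper open.
Joint ranges: [-176.03, 176.03], [-82.01, 121.73], [-58.28, 71.71], [-173.87, 95.51], [-174.79, -0.11], [-173.66, 173.66]. Speed limits (degrees/s): [136.94, 136.94, 172.46, 180, 180, 180].

## Interface

Orientations are given as [roll, pitch, yaw] about the fixed x, y, z axes, in that order (R = Rz(yaw) Ry(pitch) Rx(roll)).
In Python, from plant import r, viewer, order gives the robot as it stands. The module is installed in compiled form; this text tells all that it offers.
- The arm moves only by the shell command python3 -m creep 'ROWS' [FORCE]. ROWS is JSON, a list of rows, each an object of numbers: "ax", "ay", "az": the turn, a rotation vector about the tool's x, y, z in degrees; "tx", "ty", "tz": the shift along the tool's x, y, z in m; "fingers": the finger opening in m, from 0 to 0.0876. A call has 1 to 5 rows; each row is the pose to reach, as a shift and turn from the pose commanded when the call began, along the tool's axes at that moment; what a row does not reach only later rows make up. A row lasts 1/10 s, in which the tool goes at most 50 mm and 8.59 degrees, less where a joint would pass 70% of its speed; a pose out of reach is approached as far as the arm can. A call with a gripper value outside its range is refused whole. The fingers move at their own pace and stop on an object; FORCE is the grip in N (left out, the last holds). Time passes only in rows, so rows that repeat a pose let the fingers close. It gives the time, the measured TCP pose, the force and the opening at its end, in the units of the state.
- r.get_state(): the state, without advancing time (a new reading comes with each control period).
- viewer.capture(name): name is "scene" or "side" or "wrist"; returns a dict with "pixels" (420x560x3 uint8, blue, green, red), "depth" (420x560 float32, m along the optical axis (not along the pixel's ray), 0 where there is no reading), "fx", "fy", "cx", "cy" (pixels), "rvec" (rotation vector, rad) and "tvec" (3), from world to camera coordinates, as OpenCV has them; the wrist camera has in their place "T_tool_cam" (4x4, takes a point from camera to tool coordinates, whose origin is the TCP and whose axes are the tool frame's). Camera axes: x right, y down, z forward; pixel columns grow to the right and rows downward; lengths in m; the calibration is good to about 2 mm. A picture is of the moment at which its call begins: read the wrist's pose just before it.
- order.close_job(): hands the job in, once; it reports no verdict.
The state is a dict: "time_s": time; "joints": joint angles; "qd": joint speeds; "joint_torque": joint torques, N m; "tcp_pos": TCP position; "eef_rot": TCP orientation; "contact_force": force on the tool from outside, world axes, zero at the start; "moment": the same for the moment, N m; "gripper_width": finger opening in m.
Only numpy, scipy, OpenCV 4.12 (cv2) and the standard library are available. Lean on these libraries where they do the work, as an engineer would, in place of code of your own. Each camera call takes 0.05 s, during which the arm holds its last target.

## Working session

There is one attempt and no reset: what is moved stays moved. The work goes in short steps, Python scripts to look and compute and a shell command to move; the robot and the scene stay as the last step left them, time stands still between calls to the robot, and variables do not carry over. Pictures are saved under pics/ and viewed, and the job is handed in when it is done.

```bash
mkdir -p pics
cat > h.py <<'E'
import numpy as np,cv2
from plant import r,viewer,order
from scipy.spatial.transform import Rotation as Ro
def cap(n):
    s=r.get_state(); c=viewer.capture(n)
    if n=='wrist':
        T=np.eye(4);T[:3,:3]=Ro.from_euler('xyz',s['eef_rot'],degrees=True).as_matrix();T[:3,3]=s['tcp_pos']
        M=T@np.array(c['T_tool_cam'])
    else:
        M=np.eye(4);R=cv2.Rodrigues(np.array(c['rvec'],float))[0];M[:3,:3]=R.T;M[:3,3]=-R.T@np.array(c['tvec']).ravel()
    c['M']=M
    return c
def pts(c):
    d=c['depth'];v,u=np.mgrid[:d.shape[0],:d.shape[1]]
    P=np.stack([(u-c['cx'])/c['fx']*d,(v-c['cy'])/c['fy']*d,d],-1)
    return P@c['M'][:3,:3].T+c['M'][:3,3]
E
python3 - <<'E'
from h import *
import pickle
print(r.get_state())
for n in('scene','side','wrist'):
    c=cap(n);cv2.imwrite(f'pics/{n}0.png',c['pixels']);pickle.dump(c,open(n+'0.pkl','wb'));print(n,c['M'].round(3).tolist(),c['fx'])
E
```

```text
{'time_s': 0.0, 'joints': array([ 9.34558950e+01,  2.05901274e+01,  6.34726372e-01, -1.80484242e-02,
       -7.01371680e+01, -1.65078754e+01]), 'qd': array([ 0.08222089, -0.02845782,  0.01825474, -0.02591975,  0.00279401,
       -0.08818183]), 'joint_torque': array([ 5.16867863e-05, -5.82704008e+01,  2.93071014e+01,  6.99741930e+00,
        7.19486197e-03, -1.48699041e-04]), 'tcp_pos': array([0.15234869, 0.65702357, 0.18905126]), 'eef_rot': array([ 96.12283974,  89.90588835, -96.93528675]), 'contact_force': array([-0.0579084 ,  0.22720614, -0.48766205]), 'moment': array([-0.03980094,  0.0194397 , -0.0133551 ]), 'gripper_width': 0.08807084720491995}
scene [[-0.889, 0.332, -0.316, 0.915], [0.458, 0.633, -0.624, 0.794], [-0.007, -0.699, -0.715, 0.985], [0.0, 0.0, 0.0, 1.0]] 490.6028660469333
side [[-0.912, -0.32, 0.256, 0.224], [-0.41, 0.712, -0.57, 0.586], [0.0, -0.625, -0.781, 0.872], [0.0, 0.0, 0.0, 1.0]] 422.7948366068472
wrist [[-0.227, -0.938, -0.263, 0.224], [-0.974, 0.219, 0.059, 0.642], [0.002, 0.269, -0.963, 0.384], [0.0, 0.0, 0.0, 1.0]] 294.3871765432409
```

View pics/scene0.png

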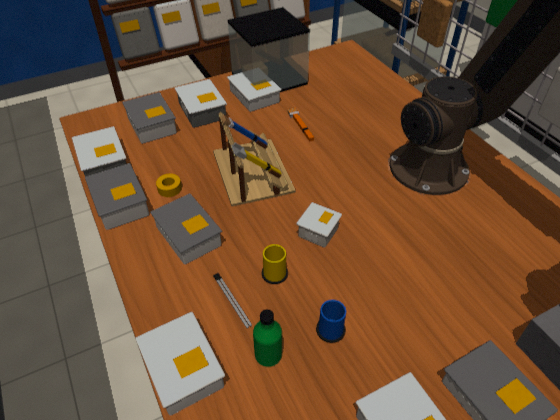

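View pics/side0.png

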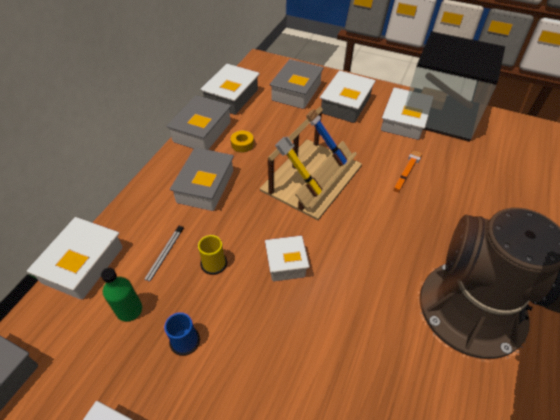

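View pics/wrist0.png

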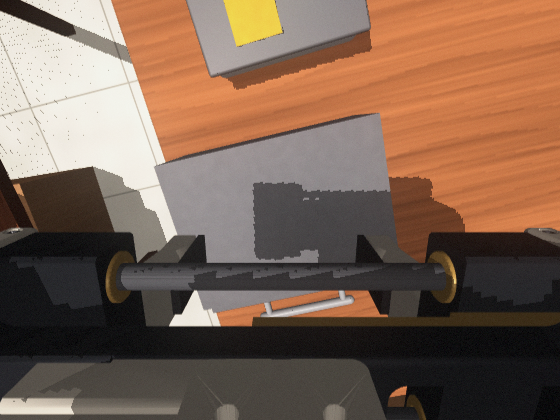

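Scene view: brush (blue handle) at (248,132) and scoop (yellow handle) at (262,163) lie on the rest. The yellow cup is at (275,263) and the blue cup at (332,320). The orange tool at (302,125) lies flat on the table; it is the decoy. Next, the enlarged crop and the measurements.

Run:
```python
from h import *
import pickle
ims=[]
for n,(x0,y0,x1,y1) in (('scene',(190,95,330,215)),('side',(250,100,430,220))):
    c=pickle.load(open(n+'0.pkl','rb'));ims.append(cv2.resize(c['pixels'][y0:y1,x0:x1],(400,360),interpolation=cv2.INTER_CUBIC))
    P=pts(c);hsv=cv2.cvtColor(c['pixels'],cv2.COLOR_BGR2HSV);H,S,V=cv2.split(hsv)
    ok=(c['depth']>0)&(P[...,2]>0.012)&(P[...,2]<0.3)
    for nm,lo,hi in(('blue',105,125),('yel',22,34)):
        m=((H>=lo)&(H<=hi)&(S>150)&(V>40)&ok).astype(np.uint8)
        k,L,st,ce=cv2.connectedComponentsWithStats(m)
        for i in range(1,k):
            if st[i,4]<60: continue
            Q=P[L==i];mu=np.median(Q,0);u,s,vt=np.linalg.svd(Q-Q.mean(0),full_matrices=False)
            print(n,nm,ce[i].round(),st[i,4],'min',Q.min(0).round(3),'max',Q.max(0).round(3),'mean',Q.mean(0).round(3),'dir',vt[0].round(3))
cv2.imwrite('pics/crop0.png',np.hstack(ims))
```

```text
scene blue [244. 131.] 118 min [ 0.44  -0.306  0.075] max [ 0.502 -0.288  0.142] mean [ 0.473 -0.297  0.108] dir [-0.688  0.118 -0.716]
scene blue [332. 319.] 798 min [0.525 0.307 0.012] max [0.58  0.362 0.084] mean [0.553 0.336 0.052] dir [-0.604 -0.759  0.243]
scene yel [256. 160.] 162 min [ 0.449 -0.26   0.012] max [ 0.526 -0.151  0.143] mean [ 0.496 -0.161  0.107] dir [-0.631 -0.039 -0.775]
scene yel [169. 178.] 94 min [ 0.693 -0.31   0.022] max [ 0.755 -0.255  0.035] mean [ 0.719 -0.288  0.031] dir [-0.833  0.554  0.011]
scene yel [274. 261.] 710 min [0.564 0.107 0.012] max [0.62  0.165 0.084] mean [0.594 0.139 0.053] dir [ 0.336  0.73  -0.595]
side blue [325. 135.] 170 min [ 0.44  -0.311  0.076] max [ 0.502 -0.289  0.14 ] mean [ 0.471 -0.298  0.109] dir [-0.7    0.121 -0.703]
side blue [181. 332.] 794 min [0.523 0.308 0.012] max [0.577 0.362 0.083] mean [0.549 0.335 0.05 ] dir [ 0.634 -0.47  -0.614]
side yel [244. 137.] 112 min [ 0.692 -0.307  0.017] max [ 0.753 -0.25   0.034] mean [ 0.719 -0.283  0.029] dir [-0.933  0.359  0.014]
side yel [298. 165.] 234 min [ 0.464 -0.241  0.07 ] max [ 0.542 -0.15   0.14 ] mean [ 0.496 -0.162  0.108] dir [-0.689  0.168 -0.706]
side yel [315. 186.] 90 min [ 0.427 -0.166  0.041] max [ 0.464 -0.144  0.073] mean [ 0.444 -0.154  0.058] dir [-0.714  0.095 -0.693]
side yel [211. 252.] 720 min [0.563 0.108 0.012] max [0.619 0.165 0.084] mean [0.59  0.138 0.052] dir [-0.521  0.626 -0.581]
```

View pics/crop0.png

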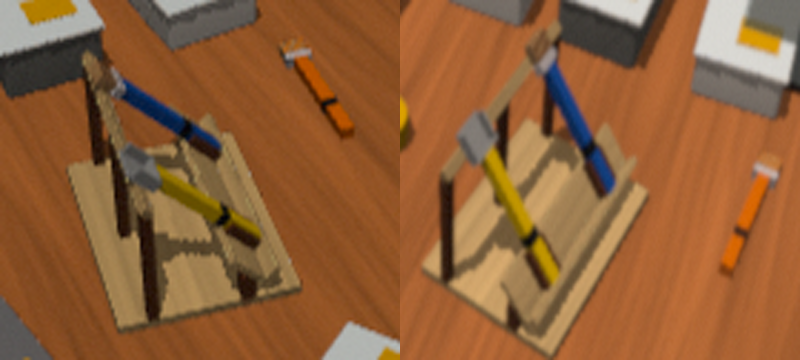

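The crop confirms it: the blue handle with ferrule and pale bristles is the brush, and the yellow handle with steel blade is the scoop. Both rise away from the robot. Next I triangulate their axes and the cup axes.

Run:
```python
from h import *
import pickle
C={n:pickle.load(open(n+'0.pkl','rb')) for n in('scene','side')}
def mask(c,nm):
    P=pts(c);H,S,V=cv2.split(cv2.cvtColor(c['pixels'],cv2.COLOR_BGR2HSV))
    lo,hi=(105,125) if nm=='brush' else (22,34)
    ctr=(0.473,-.298) if nm=='brush' else (.496,-.161)
    m=(H>=lo)&(H<=hi)&(S>130)&(V>35)&(P[...,2]>.03)&(P[...,2]<.2)&(np.hypot(P[...,0]-ctr[0],P[...,1]-ctr[1])<.09)
    return m
for nm in('brush','scoop'):
    pl=[]
    for n,c in C.items():
        m=mask(c,nm).astype(np.uint8);k,L,st,ce=cv2.connectedComponentsWithStats(m)
        yx=np.argwhere(m>0)[:,::-1].astype(np.float32)
        vx,vy,x0,y0=cv2.fitLine(yx,cv2.DIST_HUBER,0,.01,.01).ravel()
        R=c['M'][:3,:3];o=c['M'][:3,3]
        ray=lambda u,v:R@np.array([(u-c['cx'])/c['fx'],(v-c['cy'])/c['fy'],1])
        nn=np.cross(ray(x0,y0),ray(x0+20*vx,y0+20*vy));nn/=np.linalg.norm(nn);pl.append((nn,nn@o))
    d=np.cross(pl[0][0],pl[1][0]);print('plane angle sin',np.linalg.norm(d));d/=np.linalg.norm(d);d*=np.sign(d[2])
    p=np.linalg.solve(np.array([pl[0][0],pl[1][0],[0,0,1]]),[pl[0][1],pl[1][1],.1])
    print(nm,'at z=.1',p.round(4),'dir',d.round(3),'elev',np.degrees(np.arcsin(d[2])).round(1),'yaw',np.degrees(np.arctan2(d[1],d[0])).round(1))
# cups: circle from depth points of outer wall and rim
from scipy.optimize import least_squares
for nm,lo,hi,ct in(('blue',105,125,(.551,.336)),('yellow',22,34,(.592,.138))):
    for n,c in C.items():
        P=pts(c);H,S,V=cv2.split(cv2.cvtColor(c['pixels'],cv2.COLOR_BGR2HSV))
        near=(H>=lo)&(H<=hi)&(S>130)&(np.hypot(P[...,0]-ct[0],P[...,1]-ct[1])<.05)
        m=near&(P[...,2]>.015)&(P[...,2]<.07)
        Q=P[m];cm=c['M'][:2,3]-np.array(ct);cm/=np.linalg.norm(cm)
        Q=Q[(Q[:,:2]-ct)@cm>0.012]
        s=least_squares(lambda q:np.hypot(Q[:,0]-q[0],Q[:,1]-q[1])-.028,ct,loss='soft_l1',f_scale=.002)
        rim=P[near&(P[...,2]>.077)];(cx,cy),rr=cv2.minEnclosingCircle(rim[:,:2].astype(np.float32))
        print(nm,n,s.x.round(4),'rim',round(cx,4),round(cy,4),round(rr,4))
s=r.get_state();R=Ro.from_euler('xyz',s['eef_rot'],degrees=True).as_matrix();print(R.round(3))
```

```text
plane angle sin 0.38564541029827465
brush at z=.1 [ 0.4656 -0.3004  0.1   ] dir [ 0.721 -0.124  0.681] elev 43.0 yaw -9.8
plane angle sin 0.43351190172131926
scoop at z=.1 [ 0.4879 -0.1613  0.1   ] dir [ 0.711 -0.125  0.692] elev 43.8 yaw -10.0
blue scene [0.5506 0.3323] rim 0.5516 0.3341 0.0279
blue side [0.5525 0.3329] rim 0.5507 0.3345 0.027
yellow scene [0.591  0.1343] rim 0.5935 0.1355 0.0284
yellow side [0.5929 0.1348] rim 0.5928 0.1359 0.0286
[[-0.    -0.226 -0.974]
 [-0.001 -0.974  0.226]
 [-1.     0.001 -0.   ]]
```

```bash
cat >> h.py <<'E'
def pose(p,psi,t):
    a=np.radians(psi);t=np.radians(t);f=np.array([np.cos(a),np.sin(a),0]);z=np.array([0,0,1.])
    x=np.sin(t)*f-np.cos(t)*z;zz=np.cos(t)*f+np.sin(t)*z
    T=np.eye(4);T[:3,:3]=np.stack([x,np.cross(zz,x),zz],1);T[:3,3]=p;return T
def cur():
    s=r.get_state();T=np.eye(4);T[:3,:3]=Ro.from_euler('xyz',s['eef_rot'],degrees=True).as_matrix();T[:3,3]=s['tcp_pos'];return T
def delta(A,B):
    D=np.linalg.inv(A)@B;w=Ro.from_matrix(D[:3,:3]).as_rotvec(degrees=True)
    return '"tx":%.3f,"ty":%.3f,"tz":%.3f,"ax":%.1f,"ay":%.1f,"az":%.1f'%(*D[:3,3],*w)
def chain(ws,A=None):
    A=cur() if A is None else A
    for w in ws:
        B=pose(*w);print(delta(A,B),' -> ',np.round(w[0],3),*w[1:]);A=B
def tcp(g,psi,t): # grasp point->TCP
    return np.array(g)+r.hold_point_z*pose(g,psi,t)[:3,0]
E
python3 - <<'E'
from h import *
print(r.hold_point_z)
g=np.array([.4907,-.3048,.1255]);psi=-10;t=20
pg=tcp(g,psi,t);x=pose(g,psi,t)[:3,0]
pa=pg-.12*x
print(pg,pa)
hs=np.linspace(77,np.degrees(np.arctan2(pa[1],pa[0])),7)[1:]
ps=np.linspace(167,-10,7)[1:]
ws=[((.62*np.cos(np.radians(h)),.62*np.sin(np.radians(h)),.30),q,0) for h,q in zip(hs,ps)]
ws+= [(pa,-10,20)]
chain(ws)
E
```

```text
0.0188
[ 0.49703229 -0.30591655  0.10783378] [ 0.4566134  -0.29878961  0.22059689]
"tx":-0.111,"ty":0.086,"tz":-0.195,"ax":29.4,"ay":-0.0,"az":-0.1  ->  [0.323 0.529 0.3  ] 137.5 0
"tx":0.000,"ty":-0.007,"tz":-0.198,"ax":29.5,"ay":0.0,"az":0.0  ->  [0.473 0.401 0.3  ] 108.0 0
"tx":0.000,"ty":-0.045,"tz":-0.193,"ax":29.5,"ay":0.0,"az":0.0  ->  [0.575 0.231 0.3  ] 78.5 0
"tx":0.000,"ty":-0.081,"tz":-0.180,"ax":29.5,"ay":0.0,"az":0.0  ->  [0.619 0.038 0.3  ] 49.0 0
"tx":0.000,"ty":-0.114,"tz":-0.161,"ax":29.5,"ay":0.0,"az":0.0  ->  [ 0.599 -0.159  0.3  ] 19.5 0
"tx":0.000,"ty":-0.144,"tz":-0.136,"ax":29.5,"ay":0.0,"az":0.0  ->  [ 0.519 -0.339  0.3  ] -10.0 0
"tx":0.079,"ty":0.029,"tz":-0.068,"ax":0.0,"ay":-20.0,"az":-0.0  ->  [ 0.457 -0.299  0.221] -10 20
```

```bash
python3 -m creep '[{"tx":-0.022,"ty":0.017,"tz":-0.039,"ax":6},{"tx":-0.044,"ty":0.034,"tz":-0.078,"ax":12},{"tx":-0.067,"ty":0.051,"tz":-0.117,"ax":18},{"tx":-0.089,"ty":0.069,"tz":-0.156,"ax":24},{"tx":-0.111,"ty":0.086,"tz":-0.195,"ax":29.5}]' 30
python3 -m creep '[{"tz":-0.04,"ax":6},{"tz":-0.08,"ax":12},{"ty":-0.002,"tz":-0.12,"ax":18},{"ty":-0.005,"tz":-0.16,"ax":24},{"ty":-0.007,"tz":-0.198,"ax":29.5}]'
python3 -m creep '[{"ty":-0.009,"tz":-0.039,"ax":6},{"ty":-0.018,"tz":-0.078,"ax":12},{"ty":-0.027,"tz":-0.117,"ax":18},{"ty":-0.036,"tz":-0.155,"ax":24},{"ty":-0.045,"tz":-0.193,"ax":29.5}]'
```

```text
invalid input
invalid input
invalid input
```

```bash
python3 -m creep '[{"ax":6,"ay":0,"az":0,"tx":-0.022,"ty":0.017,"tz":-0.039,"fingers":0.0876}]'; python3 -c "
from h import *
print(r.get_state()['time_s'])"
```

```text
time_s: 0.25
tcp_pos: [0.1839, 0.6319, 0.2077]
eef_rot: [96.6, 89.6, -102.3]
contact_force: [1.0, 0.2, 0.3]
gripper_width: 0.0875
0.25
```

Run:
```python
from h import *
g=np.array([.4907,-.3048,.1255]);psi=-10;t=20
pg=tcp(g,psi,t);x=pose(g,psi,t)[:3,0];pa=pg-.12*x
hs=np.linspace(77,np.degrees(np.arctan2(pa[1],pa[0])),7)[1:];ps=np.linspace(167,-10,7)[1:]
ws=[((.62*np.cos(np.radians(h)),.62*np.sin(np.radians(h)),.30),q,0) for h,q in zip(hs,ps)]
chain(ws[:1])
```

```text
"tx":-0.092,"ty":0.053,"tz":-0.165,"ax":23.6,"ay":-0.1,"az":-0.4  ->  [0.323 0.529 0.3  ] 137.5 0
```

```bash
python3 -m creep '[{"ax":6,"ay":0,"az":0,"tx":-0.022,"ty":0.013,"tz":-0.04,"fingers":0.0876},{"ax":12,"ay":0,"az":0,"tx":-0.045,"ty":0.026,"tz":-0.08,"fingers":0.0876},{"ax":18,"ay":0,"az":0,"tx":-0.067,"ty":0.04,"tz":-0.12,"fingers":0.0876},{"ax":23.6,"ay":0,"az":0,"tx":-0.092,"ty":0.053,"tz":-0.165,"fingers":0.0876}]' 30
python3 -m creep '[{"ax":6,"ay":0,"az":0,"tx":0,"ty":0,"tz":-0.04,"fingers":0.0876},{"ax":12,"ay":0,"az":0,"tx":0,"ty":0,"tz":-0.08,"fingers":0.0876},{"ax":18,"ay":0,"az":0,"tx":0,"ty":-0.002,"tz":-0.12,"fingers":0.0876},{"ax":24,"ay":0,"az":0,"tx":0,"ty":-0.005,"tz":-0.16,"fingers":0.0876},{"ax":29.5,"ay":0,"az":0,"tx":0,"ty":-0.007,"tz":-0.198,"fingers":0.0876}]'
python3 -m creep '[{"ax":6,"ay":0,"az":0,"tx":0,"ty":-0.009,"tz":-0.039,"fingers":0.0876},{"ax":12,"ay":0,"az":0,"tx":0,"ty":-0.018,"tz":-0.078,"fingers":0.0876},{"ax":18,"ay":0,"az":0,"tx":0,"ty":-0.027,"tz":-0.117,"fingers":0.0876},{"ax":24,"ay":0,"az":0,"tx":0,"ty":-0.036,"tz":-0.155,"fingers":0.0876},{"ax":29.5,"ay":0,"az":0,"tx":0,"ty":-0.045,"tz":-0.193,"fingers":0.0876}]'
python3 -m creep '[{"ax":6,"ay":0,"az":0,"tx":0,"ty":-0.016,"tz":-0.036,"fingers":0.0876},{"ax":12,"ay":0,"az":0,"tx":0,"ty":-0.032,"tz":-0.072,"fingers":0.0876},{"ax":18,"ay":0,"az":0,"tx":0,"ty":-0.049,"tz":-0.108,"fingers":0.0876},{"ax":24,"ay":0,"az":0,"tx":0,"ty":-0.065,"tz":-0.144,"fingers":0.0876},{"ax":29.5,"ay":0,"az":0,"tx":0,"ty":-0.081,"tz":-0.18,"fingers":0.0876}]'
python3 -c "
from h import *
print(r.get_state()['joints'].round(1))
pa=[.4566,-.2988,.2206]
chain([((.599,-.159,.3),19.5,0),((.519,-.339,.3),-10,0),(pa,-10,20)])"
```

```text
time_s: 0.65
tcp_pos: [0.3238, 0.5283, 0.3032]
eef_rot: [91.3, 90.0, -131.6]
contact_force: [0.5, 0.6, -0.0]
gripper_width: 0.0878
time_s: 1.15
tcp_pos: [0.4744, 0.3994, 0.3024]
eef_rot: [104.3, 90.0, -148.1]
contact_force: [0.2, 0.8, -0.0]
gripper_width: 0.0875
time_s: 1.65
tcp_pos: [0.5759, 0.2293, 0.3023]
eef_rot: [113.3, 90.0, -168.6]
contact_force: [0.1, -1.1, 0.1]
gripper_width: 0.0876
time_s: 2.15
tcp_pos: [0.6183, 0.0366, 0.3023]
eef_rot: [128.6, 90.0, 177.3]
contact_force: [0.4, 0.2, 0.3]
gripper_width: 0.0876
[ 21.4  12.5   4.   -0.  -81.5 -62.8]
"tx":0.002,"ty":-0.115,"tz":-0.160,"ax":29.1,"ay":-0.0,"az":-0.0  ->  [ 0.599 -0.159  0.3  ] 19.5 0
"tx":0.000,"ty":-0.143,"tz":-0.135,"ax":29.5,"ay":0.0,"az":0.0  ->  [ 0.519 -0.339  0.3  ] -10 0
"tx":0.079,"ty":0.029,"tz":-0.068,"ax":0.0,"ay":-20.0,"az":-0.0  ->  [ 0.457 -0.299  0.221] -10 20
```

```bash
python3 -m creep '[{"ax":6,"ay":0,"az":0,"tx":0,"ty":-0.023,"tz":-0.032,"fingers":0.0876},{"ax":12,"ay":0,"az":0,"tx":0,"ty":-0.046,"tz":-0.064,"fingers":0.0876},{"ax":18,"ay":0,"az":0,"tx":0,"ty":-0.069,"tz":-0.096,"fingers":0.0876},{"ax":24,"ay":0,"az":0,"tx":0,"ty":-0.092,"tz":-0.128,"fingers":0.0876},{"ax":29,"ay":0,"az":0,"tx":0.002,"ty":-0.115,"tz":-0.16,"fingers":0.0876}]'
python3 -m creep '[{"ax":6,"ay":0,"az":0,"tx":0,"ty":-0.028,"tz":-0.027,"fingers":0.0876},{"ax":12,"ay":0,"az":0,"tx":0,"ty":-0.057,"tz":-0.054,"fingers":0.0876},{"ax":18,"ay":0,"az":0,"tx":0,"ty":-0.086,"tz":-0.081,"fingers":0.0876},{"ax":24,"ay":0,"az":0,"tx":0,"ty":-0.114,"tz":-0.108,"fingers":0.0876},{"ax":29.5,"ay":0,"az":0,"tx":0,"ty":-0.143,"tz":-0.135,"fingers":0.0876}]'
python3 -m creep '[{"ax":0,"ay":-5,"az":0,"tx":0.018,"ty":0.007,"tz":-0.017,"fingers":0.0876},{"ax":0,"ay":-10,"az":0,"tx":0.038,"ty":0.014,"tz":-0.034,"fingers":0.0876},{"ax":0,"ay":-15,"az":0,"tx":0.058,"ty":0.021,"tz":-0.051,"fingers":0.0876},{"ax":0,"ay":-20,"az":0,"tx":0.079,"ty":0.029,"tz":-0.068,"fingers":0.0876},{"ax":0,"ay":-20,"az":0,"tx":0.079,"ty":0.029,"tz":-0.068,"fingers":0.0876}]'
python3 -c "
from h import *
print(r.get_state()['joints'].round(1))
for n in('scene','side','wrist'):cv2.imwrite(f'pics/{n}1.png',cap(n)['pixels'])
print(pose([0,0,0],-10,20).round(3),cur().round(3))"
```

```text
time_s: 2.65
tcp_pos: [0.5993, -0.1595, 0.3006]
eef_rot: [-14.4, 90.0, 5.2]
contact_force: [0.7, 0.0, -0.3]
gripper_width: 0.0879
time_s: 3.15
tcp_pos: [0.5203, -0.3395, 0.3004]
eef_rot: [144.4, 90.0, 134.6]
contact_force: [0.1, -0.1, -0.0]
gripper_width: 0.0876
time_s: 3.65
tcp_pos: [0.4489, -0.2948, 0.2137]
eef_rot: [0.7, 70.5, -9.1]
contact_force: [0.6, 0.7, 0.8]
gripper_width: 0.0877
[-13.6  -5.1 -28.9  -2.1 -46.8 -85. ]
[[ 0.337  0.174  0.925  0.   ]
 [-0.059  0.985 -0.163  0.   ]
 [-0.94   0.     0.342  0.   ]
 [ 0.     0.     0.     1.   ]] [[ 0.338  0.167  0.926  0.459]
 [-0.058  0.986 -0.157 -0.299]
 [-0.939 -0.001  0.343  0.222]
 [ 0.     0.     0.     1.   ]]
```

View pics/wrist1.png

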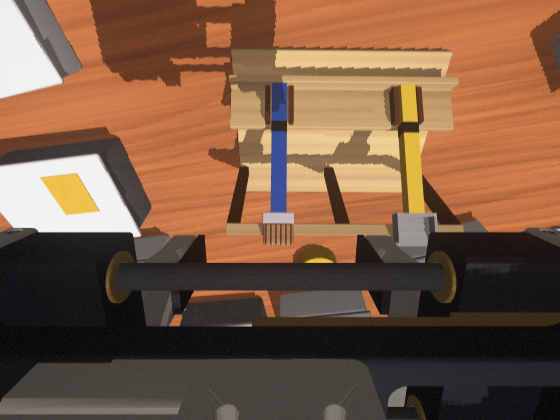

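View pics/side1.png

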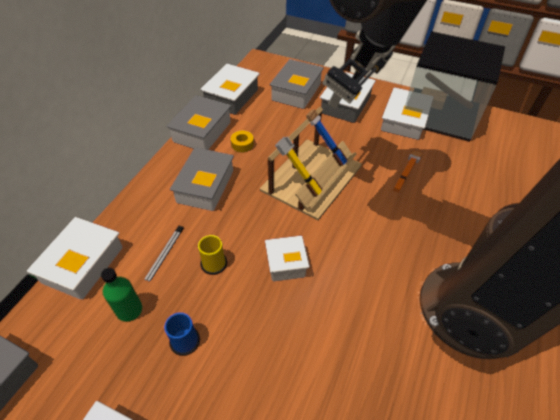

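Wrist view: brush centred at column ~279, with its foot end at row ~83, ferrule at row ~213 and bristles ending at row ~244. The scoop is at column ~408. I'll refine the axis and foot from this view.

Run:
```python
from h import *
c=cap('wrist');P=pts(c);H,S,V=cv2.split(cv2.cvtColor(c['pixels'],cv2.COLOR_BGR2HSV))
for nm,lo,hi,u0,u1 in(('brush',105,125,255,300),('scoop',20,34,385,435)):
    m=(H>=lo)&(H<=hi)&(S>130)&(V>40);m[:,:u0]=0;m[:,u1:]=0;m[240:]=0
    m&=(P[...,2]>.03)&(P[...,2]<.2)
    Q=P[m];yx=np.argwhere(m)
    # top-face line
    u,s,vt=np.linalg.svd(Q-np.median(Q,0),full_matrices=False);d=vt[0]*np.sign(vt[0][2])
    t=(Q-np.median(Q,0))@d
    lo_,hi_=np.percentile(t,[.5,99.5]);A=np.median(Q,0)+lo_*d;B=np.median(Q,0)+hi_*d
    print(nm,yx[:,0].min(),yx[:,0].max(),'lower end',A.round(4),'upper',B.round(4),'dir',d.round(3),'yaw',np.degrees(np.arctan2(d[1],d[0])).round(1),'el',np.degrees(np.arcsin(d[2])).round(1),'len',round(hi_-lo_,4))
T=cur();print(T[:3,3].round(4))
```

```text
brush 80 208 lower end [ 0.4043 -0.2868  0.0432] upper [ 0.501  -0.308   0.1419] dir [ 0.692 -0.152  0.706] yaw -12.4 el 44.9 len 0.1398
scoop 81 209 lower end [ 0.4281 -0.1525  0.0423] upper [ 0.5263 -0.1704  0.1412] dir [ 0.699 -0.127  0.704] yaw -10.3 el 44.7 len 0.1405
[ 0.4603 -0.2988  0.223 ]
```

```bash
python3 -c "
from h import *
p=tcp([.489,-.3035,.120],-10,20);x=pose(p,-10,20)[:3,0]
chain([(p-.03*x,-10,20),(p,-10,20)])"
```

```text
"tx":0.095,"ty":0.000,"tz":-0.008,"ax":0.4,"ay":0.1,"az":-0.1  ->  [ 0.485 -0.303  0.131] -10 20
"tx":0.030,"ty":0.000,"tz":-0.000,"ax":0.0,"ay":-0.0,"az":0.0  ->  [ 0.495 -0.305  0.102] -10 20
```

```bash
python3 -m creep '[{"ax":0,"ay":0,"az":0,"tx":0.025,"ty":0,"tz":-0.004,"fingers":0.0876},{"ax":0,"ay":0,"az":0,"tx":0.05,"ty":0,"tz":-0.008,"fingers":0.0876},{"ax":0,"ay":0,"az":0,"tx":0.075,"ty":0,"tz":-0.008,"fingers":0.0876},{"ax":0,"ay":0,"az":0,"tx":0.095,"ty":0,"tz":-0.008,"fingers":0.07},{"ax":0,"ay":0,"az":0,"tx":0.095,"ty":0,"tz":-0.008,"fingers":0.06}]' 30
python3 -m creep '[{"ax":0,"ay":0,"az":0,"tx":0.01,"ty":0,"tz":0,"fingers":0.06},{"ax":0,"ay":0,"az":0,"tx":0.02,"ty":0,"tz":0,"fingers":0.06},{"ax":0,"ay":0,"az":0,"tx":0.03,"ty":0,"tz":0,"fingers":0.05},{"ax":0,"ay":0,"az":0,"tx":0.03,"ty":0,"tz":0,"fingers":0.04}]'
python3 -c "
from h import *
for n in('wrist',):cv2.imwrite(f'pics/{n}2.png',cap(n)['pixels'])
chain([(tcp([.489,-.3035,.120],-10,20),-10,20)])"
```

```text
time_s: 4.35
tcp_pos: [0.4844, -0.3025, 0.1271]
eef_rot: [0.1, 70.2, -9.6]
contact_force: [-0.6, -0.5, 0.2]
gripper_width: 0.0768
time_s: 4.75
tcp_pos: [0.4936, -0.304, 0.1001]
eef_rot: [0.1, 70.1, -9.6]
contact_force: [-0.1, 0.4, -0.5]
gripper_width: 0.0492
"tx":-0.001,"ty":-0.000,"tz":0.002,"ax":0.3,"ay":-0.1,"az":-0.1  ->  [ 0.495 -0.305  0.102] -10 20
```

View pics/wrist2.png

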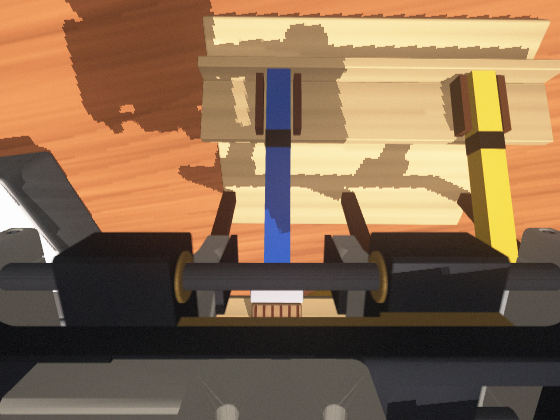

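The brush is centred between the fingers (column 278, fingers at 237 and 335). Closing.

```bash
python3 -m creep '[{"ax":0,"ay":0,"az":0,"tx":0,"ty":0,"tz":0,"fingers":0.02},{"ax":0,"ay":0,"az":0,"tx":0,"ty":0,"tz":0,"fingers":0.0},{"ax":0,"ay":0,"az":0,"tx":0,"ty":0,"tz":0,"fingers":0.0},{"ax":0,"ay":0,"az":0,"tx":0,"ty":0,"tz":0,"fingers":0.0},{"ax":0,"ay":0,"az":0,"tx":0,"ty":0,"tz":0,"fingers":0.0}]' 45
python3 -m creep '[{"ax":0,"ay":0,"az":0,"tx":0,"ty":0,"tz":0,"fingers":0.0},{"ax":0,"ay":0,"az":0,"tx":0,"ty":0,"tz":0,"fingers":0.0}]'
python3 -c "
from h import *
T=cur();p=T[:3,3]
chain([(p+[0,0,.08],-10,20),(p+[0,0,.16],-10,20)])"
```

```text
time_s: 5.3
tcp_pos: [0.4939, -0.3042, 0.1016]
eef_rot: [-0.0, 70.0, -9.7]
contact_force: [-0.1, 0.6, -0.1]
gripper_width: 0.0055
time_s: 5.5
tcp_pos: [0.4938, -0.3042, 0.1014]
eef_rot: [0.0, 70.0, -9.7]
contact_force: [-0.4, -0.1, 0.6]
gripper_width: 0.0001
"tx":-0.075,"ty":0.000,"tz":0.027,"ax":0.3,"ay":0.0,"az":-0.1  ->  [ 0.494 -0.304  0.181] -10 20
"tx":-0.075,"ty":-0.000,"tz":0.027,"ax":0.0,"ay":-0.0,"az":0.0  ->  [ 0.494 -0.304  0.261] -10 20
```

The opening went to 0, so the grasp missed. Looking.

```bash
python3 -c "
from h import *
W=[]
for n in('wrist','scene','side'):
  c=cap(n)
  if n=='wrist':cv2.imwrite('pics/wrist3.png',c['pixels'])
  elif n=='scene': W.append(cv2.resize(c['pixels'][70:220,180:340],(400,375),interpolation=2))
  else: W.append(cv2.resize(c['pixels'][70:220,250:410],(400,375),interpolation=2))
cv2.imwrite('pics/both3.png',np.hstack(W))"
```

```text
(no output)
```

View pics/wrist3.png

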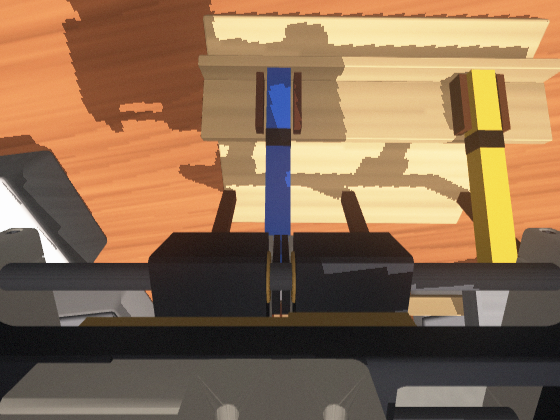

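View pics/both3.png

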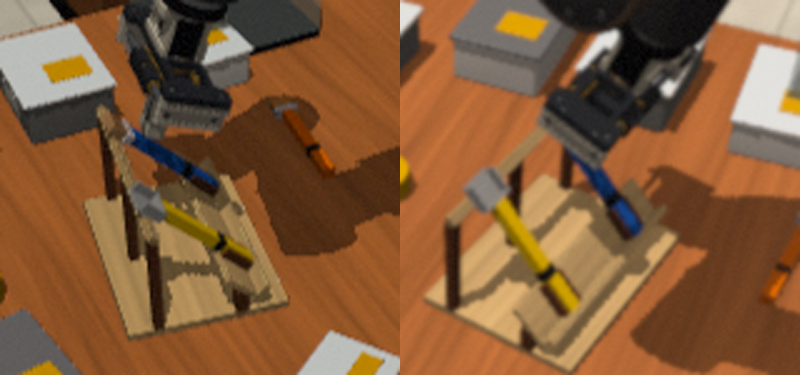

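```bash
python3 -c "
from h import *
T=cur();print(T[:3,3])
for n in('scene','side'):
  c=cap(n);im=cv2.resize(c['pixels'],None,fx=4,fy=4,interpolation=2)
  for off,col in ((0,(0,0,255)),(-.019,(0,255,0)),(-.066,(255,0,255))):
    q=T[:3,3]+off*T[:3,0];k=np.linalg.inv(c['M'])@np.append(q,1);u,v=c['fx']*k[0]/k[2]+c['cx'],c['fy']*k[1]/k[2]+c['cy']
    print(n,off,round(u,1),round(v,1)); cv2.drawMarker(im,(int(4*u+2),int(4*v+2)),col,0,16,2)
  u,v=int(4*u),int(4*v);cv2.imwrite(f'pics/m_{n}3.png',im[max(0,v-250):v+250,max(0,u-350):u+350])
  P=pts(c);z=P.reshape(-1,3)
  m=(np.hypot(P[...,0]-.494,P[...,1]+.304)<.06)&(P[...,2]>.06)
  L=(P[m]-T[:3,3])@T[:3,:3]
  V=c['pixels'][m].max(-1)
  print('tool-frame x hist of pts |y|<.04', np.histogram(L[abs(L[:,1])<.04][:,0],bins=np.arange(-.12,.08,.01)))
"
```

```text
[ 0.49378987 -0.30420002  0.10129622]
scene 0 236.1 133.4
scene -0.019 237.8 128.1
scene -0.066 242.3 114.5
tool-frame x hist of pts |y|<.04 (array([42,  5,  1,  8, 18, 18, 43, 93, 75, 60, 46, 37, 24, 23,  2,  0,  0,
        0,  0]), array([-1.20000000e-01, -1.10000000e-01, -1.00000000e-01, -9.00000000e-02,
       -8.00000000e-02, -7.00000000e-02, -6.00000000e-02, -5.00000000e-02,
       -4.00000000e-02, -3.00000000e-02, -2.00000000e-02, -1.00000000e-02,
       -5.55111512e-17,  1.00000000e-02,  2.00000000e-02,  3.00000000e-02,
        4.00000000e-02,  5.00000000e-02,  6.00000000e-02,  7.00000000e-02]))
side 0 318.2 133.9
side -0.019 320.7 129.7
side -0.066 327.4 118.7
tool-frame x hist of pts |y|<.04 (array([22,  0,  0,  0,  0,  0,  0,  0,  9, 23, 40, 61, 43, 22,  4,  0,  0,
        0,  0]), array([-1.20000000e-01, -1.10000000e-01, -1.00000000e-01, -9.00000000e-02,
       -8.00000000e-02, -7.00000000e-02, -6.00000000e-02, -5.00000000e-02,
       -4.00000000e-02, -3.00000000e-02, -2.00000000e-02, -1.00000000e-02,
       -5.55111512e-17,  1.00000000e-02,  2.00000000e-02,  3.00000000e-02,
        4.00000000e-02,  5.00000000e-02,  6.00000000e-02,  7.00000000e-02]))
```

View pics/m_scene3.png

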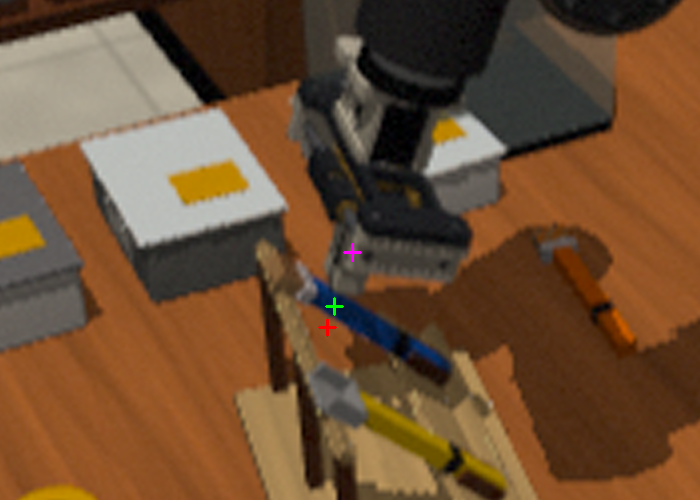

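View pics/m_side3.png

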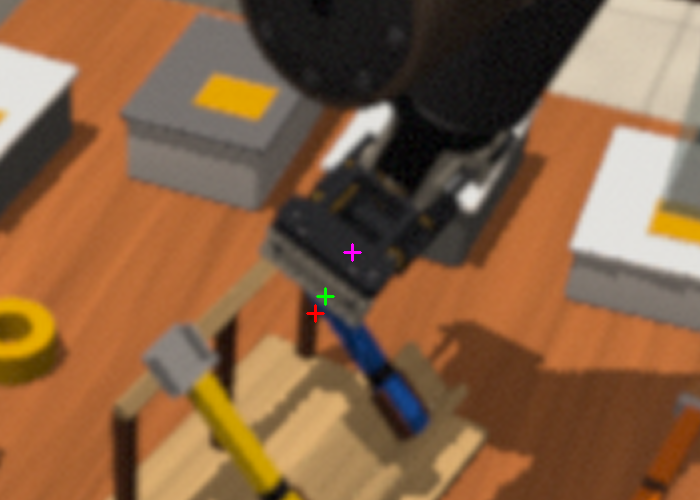

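```bash
python3 -c "
from h import *
T=cur()
for n,box in(('scene',(228,108,252,136)),('side',(300,112,336,142))):
  c=cap(n);P=pts(c);u0,v0,u1,v1=box
  L=(P-T[:3,3])@T[:3,:3]
  print(n,'tool x(mm)/y/z along cols')
  for v in range(v0,v1,2):
    print(v,' '.join('%4d/%3d/%3d'%tuple((L[v,u]*1000).astype(int)) for u in range(u0,u1,4)))
"
```

```text
scene tool x(mm)/y/z along cols
108   83/-282/-68   75/-273/-78   70/-268/-90  -79/-10/  8 -136/ 84/ 39 -145/ 97/ 34
110   87/-276/-67   74/-257/-74   69/-253/-86  -77/ -2/  9 -132/ 87/ 38 -139/ 97/ 32
112   82/-254/-60   77/-249/-72   77/-253/-88  -75/  3/ 10 -127/ 89/ 38 -131/ 93/ 28
114   84/-244/-58   79/-239/-70   74/-235/-83  -71/  7/ 10 -117/ 82/ 33 -122/ 88/ 24
116   85/-232/-56   81/-229/-68  -47/-18/  9  -63/  5/  7 -113/ 87/ 33 -115/ 87/ 22
118  -43/ -8/ 35   80/-215/-65  -43/-13/  9  -62/ 14/  9 -107/ 86/ 30 -109/ 87/ 20
120  -46/  7/ 40  -37/-10/ 20   77/-200/-74  -54/ 11/  6  -60/ 19/ -1   64/-188/-111
122  -43/ 11/ 40  -39/  3/ 25   79/-190/-72  -49/ 15/  6  -50/ 13/ -6   63/-174/-107
124  -36/ 12/ 38  -36/  9/ 25  -37/  7/ 13  -43/ 15/  4  -43/ 13/ -8   67/-167/-106
126  -29/ 10/ 36  -30/ 10/ 24  -27/  3/  9  -24/ -4/ -6   72/-160/-91   68/-157/-103
128  -31/ 24/ 40   82/-156/-50  -22/  6/  8  -23/  5/ -4  -21/  0/-18   69/-146/-101
130  -34/ 39/ 44   85/-149/-49   84/-150/-63  -14/  2/ -7  -18/  5/-17  -11/ -7/-36
132  -31/ 44/ 45   89/-142/-48   85/-139/-60   -9/  4
[... 1288 characters left out ...]
4/-106/ 50  122/-115/ 41   40/-45/ 18 -106/ 87/-12 -114/ 87/-20 -126/ 91/-29 -133/ 90/-37
132  133/-87/ 66  129/-93/ 56  125/-100/ 46  122/-108/ 36   46/-45/ 15  -14/  4/ -2 -112/ 90/-23 -118/ 88/-31 -122/ 84/-39
134  130/-77/ 61  128/-86/ 51  123/-91/ 41  114/-93/ 31   52/-44/ 12   -9/  5/ -5 -104/ 88/-25 -109/ 85/-33  100/-132/-17
136  130/-71/ 56  130/-81/ 47  119/-81/ 36  118/-91/ 27   59/-45/  9  111/-105/  7  -11/  3/-17 -106/ 87/-36  100/-125/-21
138  127/-61/ 51  123/-68/ 42  117/-73/ 32  115/-81/ 22   65/-45/  6  106/-93/  2   -8/  7/-20  -13/  2/-29   99/-117/-26
140  123/-52/ 46  118/-57/ 37  106/-56/ 25  114/-73/ 18   75/-47/  3  106/-87/ -1    0/  4/-23  -10/  5/-32   -5/ -8/-40
```

```bash
python3 -c "
from h import *
T=cur()
c=cap('wrist');P=pts(c)
L=(P-T[:3,3])@T[:3,:3]
print(np.array(c['T_tool_cam']).round(3))
for v in range(200,326,6):
    print(v,' '.join('%4d/%3d/%3d'%tuple((L[v,u]*1000).astype(int)) for u in (270,274,278,282,286,290,300,330)))
cv2.imwrite('pics/w3c.png',cv2.resize(c['pixels'][190:330,200:360],(800,600)[:2],interpolation=2))
"
```

```text
[[ 0.    -0.268  0.963 -0.195]
 [ 1.    -0.    -0.001  0.001]
 [ 0.001  0.963  0.268 -0.072]
 [ 0.     0.     0.     1.   ]]
200  -13/ -5/-23  -13/ -3/-23  -13/  0/-23  -14/  1/-23  -14/  4/-23   96/ 10/  5   96/ 20/  5   97/ 51/  6
206  -17/ -5/-20  -17/ -3/-20  -16/  0/-20  -16/  1/-20  -16/  4/-20   99/ 10/ 13  100/ 20/ 13  100/ 52/ 13
212  -18/ -5/-17  -18/ -3/-17  -18/  0/-17  -17/  1/-16  -17/  4/-16  102/ 10/ 20  102/ 21/ 20  101/ 52/ 20
218  -19/ -5/-13  -18/ -3/-13  -19/  0/-13  -19/  1/-13  -19/  4/-13  104/ 10/ 27  103/ 21/ 27  106/ 53/ 28
224  -21/ -5/-10  -21/ -3/ -9  -21/  0/-10  -21/  1/-10  -20/  4/ -9  121/ 11/ 40  122/ 22/ 41  123/ 57/ 41
230  -23/ -5/ -6  -23/ -3/ -6  -23/  0/ -6  -22/  1/ -6  -22/  4/ -6  125/ 11/ 49  126/ 23/ 49  126/ 58/ 49
236  -41/ -5/-10  -38/ -2/ -9  -37/  0/ -8  -39/  1/ -9  -38/  3/ -8  -42/  5/-10 -110/  6/-38 -110/ 15/-37
242  -51/ -4/-10  -45/ -2/ -8  -46/  0/ -8  -47/  1/ -9  -45/  3/ -8  -49/  5/-10 -114/  6/-37 -115/ 15/-37
248  -56/ -4/ -9  -55/ -2/ -9  -55/  0/ -9  -54/  1/ -8  -54/  3/ -8  -55/  5/ -9 -119/  6/-38 -120/ 14/-38
254
[... 592 characters left out ...]
 -119/  2/-27 -120/  3/-27 -126/  5/-30 -126/ 13/-30
290 -118/ -2/-24 -118/ -1/-24 -117/  0/-23 -117/  1/-23 -118/  2/-24 -118/  3/-24 -126/  5/-29 -126/ 13/-28
296 -118/ -2/-21  -83/ -2/  0  -83/  0/  0  -82/  1/  1  -81/  3/  1  -85/  4/  0 -125/  5/-27 -125/ 13/-26
302  -96/ -3/ -5  -82/ -2/  4  -82/  0/  3  -83/  1/  3  -82/  3/  3  -87/  4/  0 -126/  5/-25 -126/ 13/-25
308  -97/ -3/ -3  -83/ -2/  6  -83/  0/  6  -81/  1/  7  -83/  3/  6  -86/  4/  4 -125/  6/-23 -125/ 14/-22
314  -98/ -3/ -1  -82/ -2/ 10  -82/  0/  9  -82/  1/ 10  -82/  3/ 10 -127/  3/-22 -126/  5/-22 -126/ 13/-22
320 -128/ -1/-21 -129/  0/-22 -129/  0/-22 -129/  1/-22 -129/  2/-22 -128/  3/-21 -129/  5/-22 -129/ 13/-22
```

View pics/w3c.png

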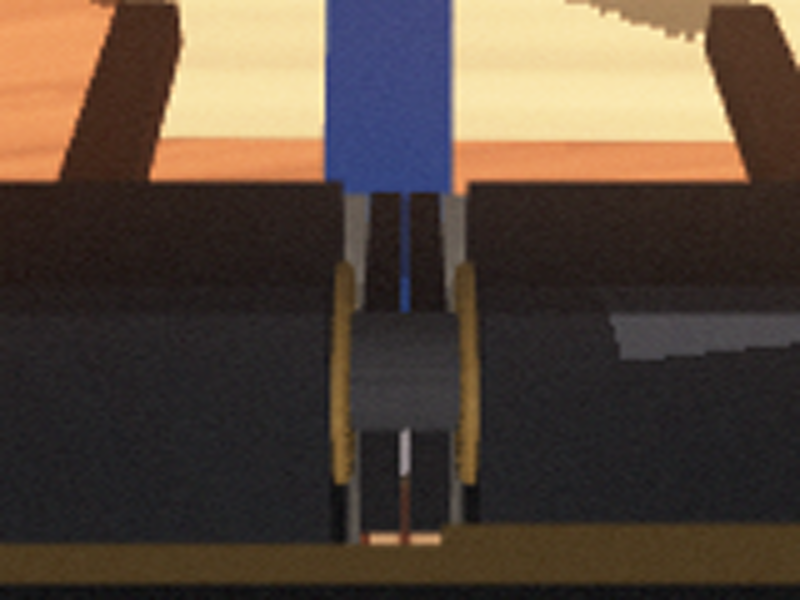

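Depth in two views puts the real fingertips about 36 mm behind the reported TCP (tool x ≈ -0.037), so the jaws closed above the handle without touching it. I'll use a measured grasp offset of about 0.054 m. Next: open, advance 34 mm, grip.

```bash
sed -i 's/r.hold_point_z\*pose/0.054*pose/' h.py
python3 -m creep '[{"ax":0,"ay":0,"az":0,"tx":0,"ty":0,"tz":0,"fingers":0.06},{"ax":0,"ay":0,"az":0,"tx":0,"ty":0,"tz":0,"fingers":0.06},{"ax":0,"ay":0,"az":0,"tx":0,"ty":0,"tz":0,"fingers":0.06},{"ax":0,"ay":0,"az":0,"tx":0,"ty":0,"tz":0,"fingers":0.06},{"ax":0,"ay":0,"az":0,"tx":0,"ty":0,"tz":0,"fingers":0.06}]' 45
python3 -m creep '[{"ax":0,"ay":0,"az":0,"tx":0,"ty":0,"tz":0,"fingers":0.06},{"ax":0,"ay":0,"az":0,"tx":0.01,"ty":0,"tz":0,"fingers":0.06},{"ax":0,"ay":0,"az":0,"tx":0.02,"ty":0,"tz":0,"fingers":0.06},{"ax":0,"ay":0,"az":0,"tx":0.034,"ty":0,"tz":0,"fingers":0.06},{"ax":0,"ay":0,"az":0,"tx":0.034,"ty":0,"tz":0,"fingers":0.06}]'
python3 -c "
from h import *
cv2.imwrite('pics/w4.png',cap('wrist')['pixels'])"
```

```text
time_s: 6.4
tcp_pos: [0.4938, -0.3042, 0.1013]
eef_rot: [-0.0, 70.0, -9.7]
contact_force: [0.0, -0.7, -0.2]
gripper_width: 0.0352
time_s: 6.9
tcp_pos: [0.5044, -0.3058, 0.0666]
eef_rot: [0.1, 70.2, -9.6]
contact_force: [-0.8, -1.0, 0.3]
gripper_width: 0.0596
```

View pics/w4.png

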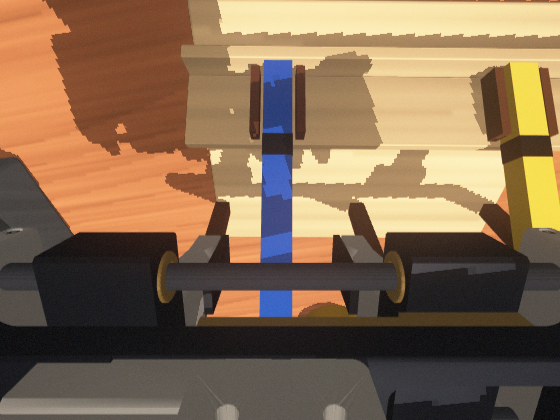

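The handle (column 277) lies between the fingers (222 and 343). Closing.

```bash
python3 -m creep '[{"ax":0,"ay":0,"az":0,"tx":0,"ty":0,"tz":0,"fingers":0.02},{"ax":0,"ay":0,"az":0,"tx":0,"ty":0,"tz":0,"fingers":0.0},{"ax":0,"ay":0,"az":0,"tx":0,"ty":0,"tz":0,"fingers":0.0},{"ax":0,"ay":0,"az":0,"tx":0,"ty":0,"tz":0,"fingers":0.0},{"ax":0,"ay":0,"az":0,"tx":0,"ty":0,"tz":0,"fingers":0.0}]' 45
python3 -m creep '[{"ax":0,"ay":0,"az":0,"tx":0,"ty":0,"tz":0,"fingers":0.0},{"ax":0,"ay":0,"az":0,"tx":0,"ty":0,"tz":0,"fingers":0.0}]'
python3 -c "
from h import *
T=cur();p=T[:3,3]
chain([(p+[0,0,.08],-10,20),(p+[0,0,.2],-10,20)])"
```

```text
time_s: 7.45
tcp_pos: [0.5053, -0.3062, 0.0697]
eef_rot: [-0.0, 70.0, -9.7]
contact_force: [-0.9, -0.9, -0.2]
gripper_width: 0.0258
time_s: 7.65
tcp_pos: [0.5053, -0.3062, 0.0695]
eef_rot: [-0.0, 70.0, -9.7]
contact_force: [-0.3, -0.5, 1.9]
gripper_width: 0.0157
"tx":-0.075,"ty":-0.000,"tz":0.027,"ax":0.3,"ay":0.0,"az":-0.1  ->  [ 0.505 -0.306  0.15 ] -10 20
"tx":-0.113,"ty":0.000,"tz":0.041,"ax":0.0,"ay":-0.0,"az":0.0  ->  [ 0.505 -0.306  0.27 ] -10 20
```

```bash
python3 -m creep '[{"ax":0,"ay":0,"az":0,"tx":0,"ty":0,"tz":0,"fingers":0.0},{"ax":0,"ay":0,"az":0,"tx":-0.01,"ty":0,"tz":0.004,"fingers":0.0},{"ax":0,"ay":0,"az":0,"tx":-0.028,"ty":0,"tz":0.01,"fingers":0.0},{"ax":0,"ay":0,"az":0,"tx":-0.052,"ty":0,"tz":0.019,"fingers":0.0},{"ax":0,"ay":0,"az":0,"tx":-0.075,"ty":0,"tz":0.027,"fingers":0.0}]' 45
python3 -m creep '[{"ax":0,"ay":0,"az":0,"tx":-0.028,"ty":0,"tz":0.01,"fingers":0.0},{"ax":0,"ay":0,"az":0,"tx":-0.056,"ty":0,"tz":0.02,"fingers":0.0},{"ax":0,"ay":0,"az":0,"tx":-0.085,"ty":0,"tz":0.03,"fingers":0.0},{"ax":0,"ay":0,"az":0,"tx":-0.113,"ty":0,"tz":0.041,"fingers":0.0}]'
python3 -c "
from h import *
c=cap('wrist');cv2.imwrite('pics/w5.png',c['pixels']);cv2.imwrite('pics/s5.png',cap('side')['pixels'])
P=pts(c);L=(P-cur()[:3,3])@cur()[:3,:3]
H,S,V=cv2.split(cv2.cvtColor(c['pixels'],cv2.COLOR_BGR2HSV));m=(H>=105)&(H<=125)&(S>130)&(V>40)&(abs(L[...,1])<.02)&(L[...,0]<.1)
yx=np.argwhere(m);Q=L[m];q=np.median(Q,0);d=np.linalg.svd(Q-q,full_matrices=False)[2][0];t=(Q-q)@d
print(q,d,(q+d*t.min()),(q+d*t.max()),yx.min(0),yx.max(0))
"
```

```text
time_s: 8.15
tcp_pos: [0.5047, -0.3061, 0.1504]
eef_rot: [-0.0, 70.0, -9.7]
contact_force: [1.0, -0.5, -0.9]
gripper_width: 0.0156
time_s: 8.55
tcp_pos: [0.5042, -0.306, 0.2713]
eef_rot: [-0.0, 70.0, -9.7]
contact_force: [0.4, 0.8, -0.3]
gripper_width: 0.0157
[-0.04993713  0.00156557 -0.01929951] [-4.20625048e-01 -2.97782132e-04  9.07234523e-01] [-0.00742886  0.00159567 -0.11098442] [-0.06710205  0.00155342  0.01772304] [ 58 265] [316 297]
```

View pics/w5.png

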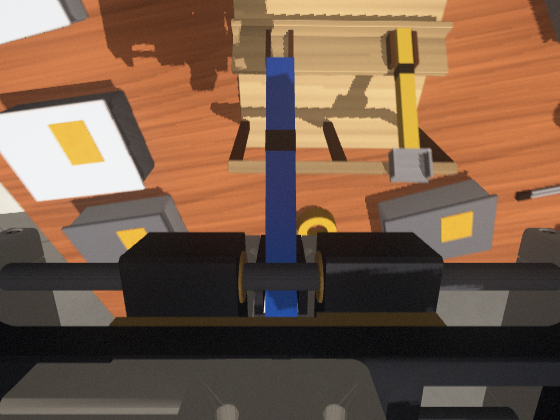

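View pics/s5.png

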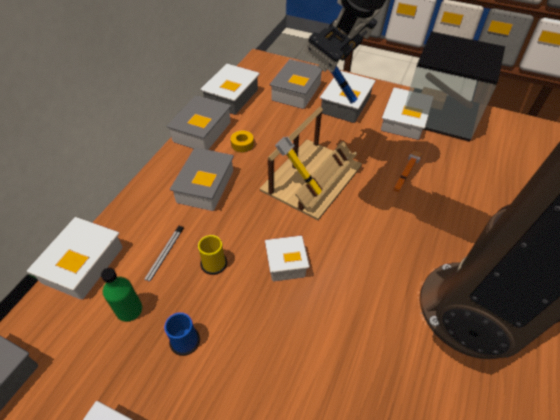

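Brush held and clear of the rest (opening 15.7 mm). In the wrist view its handle runs along column ~280, with the foot at row 58. I have its axis and foot in the tool frame and will now plan the transfer to the blue cup, checking the sprayer's position too.

```bash
cat >> h.py <<'E'
def viaG(pt,G,psi,t): # TCP pos so that tool-frame point G sits at world pt
    return np.array(pt)-pose([0,0,0],psi,t)[:3,:3]@np.array(G)
E
python3 - <<'E'
from h import *
import pickle
c=pickle.load(open('side0.pkl','rb'));P=pts(c);H,S,V=cv2.split(cv2.cvtColor(c['pixels'],cv2.COLOR_BGR2HSV))
m=(H>50)&(H<85)&(S>120)&(P[...,2]>.02)&(P[...,0]>.4);Q=P[m];print('sprayer',Q.min(0),Q.max(0),np.median(Q,0))
G=(-.051,.0016,0);F=(-.001,.0016,-.108)
g0=cur()@np.append(G,1);print(g0)
h0=np.degrees(np.arctan2(g0[1],g0[0]));r0=np.hypot(g0[0],g0[1])
h1=np.degrees(np.arctan2(.3335,.551));r1=np.hypot(.551,.3335)
ws=[]
for k in range(1,5):
    a=k/4;h=np.radians(h0+a*(h1-h0));rr=r0+a*(r1-r0);psi=-10+a*40;t=20+45*a
    ws.append((viaG((rr*np.cos(h),rr*np.sin(h),.32),G,psi,t),psi,t))
ws.append((viaG((.551,.3335,.10),F,30,65),30,65));ws.append((viaG((.551,.3335,.008),F,30,65),30,65))
chain(ws)
E
```

```text
sprayer [0.67159959 0.30094358 0.02012566] [0.72266035 0.35293478 0.14842264] [0.68550367 0.33453898 0.0956717 ]
[ 0.48945586 -0.30244038  0.32316838  1.        ]
"tx":0.021,"ty":0.155,"tz":0.061,"ax":-8.6,"ay":-10.8,"az":4.3  ->  [ 0.596 -0.165  0.276] 0.0 31.25
"tx":0.020,"ty":0.166,"tz":0.044,"ax":-8.0,"ay":-11.2,"az":6.0  ->  [0.644 0.002 0.282] 10.0 42.5
"tx":0.015,"ty":0.175,"tz":0.027,"ax":-6.7,"ay":-11.2,"az":7.5  ->  [0.643 0.18  0.29 ] 20.0 53.75
"tx":0.004,"ty":0.183,"tz":0.014,"ax":-5.1,"ay":-11.2,"az":8.6  ->  [0.592 0.355 0.298] 30.0 65.0
"tx":0.043,"ty":-0.000,"tz":-0.091,"ax":-0.0,"ay":0.0,"az":0.0  ->  [0.592 0.355 0.197] 30 65
"tx":0.039,"ty":0.000,"tz":-0.083,"ax":-0.0,"ay":0.0,"az":0.0  ->  [0.592 0.355 0.105] 30 65
```

```bash
python3 -m creep '[{"ax":-1.7,"ay":-2.2,"az":0.9,"tx":0.004,"ty":0.025,"tz":0.012,"fingers":0.0},{"ax":-3.4,"ay":-4.3,"az":1.7,"tx":0.008,"ty":0.06,"tz":0.024,"fingers":0.0},{"ax":-5.2,"ay":-6.5,"az":2.6,"tx":0.013,"ty":0.093,"tz":0.037,"fingers":0.0},{"ax":-6.9,"ay":-8.6,"az":3.4,"tx":0.017,"ty":0.124,"tz":0.049,"fingers":0.0},{"ax":-8.6,"ay":-10.8,"az":4.3,"tx":0.021,"ty":0.155,"tz":0.061,"fingers":0.0}]'
python3 -m creep '[{"ax":-1.6,"ay":-2.2,"az":1.2,"tx":0.004,"ty":0.033,"tz":0.009,"fingers":0.0},{"ax":-3.2,"ay":-4.5,"az":2.4,"tx":0.008,"ty":0.066,"tz":0.018,"fingers":0.0},{"ax":-4.8,"ay":-6.7,"az":3.6,"tx":0.012,"ty":0.1,"tz":0.026,"fingers":0.0},{"ax":-6.4,"ay":-9,"az":4.8,"tx":0.016,"ty":0.133,"tz":0.035,"fingers":0.0},{"ax":-8,"ay":-11.2,"az":6,"tx":0.02,"ty":0.166,"tz":0.044,"fingers":0.0}]'
python3 -m creep '[{"ax":-1.3,"ay":-2.2,"az":1.5,"tx":0.003,"ty":0.035,"tz":0.005,"fingers":0.0},{"ax":-2.7,"ay":-4.5,"az":3,"tx":0.006,"ty":0.07,"tz":0.011,"fingers":0.0},{"ax":-4,"ay":-6.7,"az":4.5,"tx":0.009,"ty":0.105,"tz":0.016,"fingers":0.0},{"ax":-5.4,"ay":-9,"az":6,"tx":0.012,"ty":0.14,"tz":0.022,"fingers":0.0},{"ax":-6.7,"ay":-11.2,"az":7.5,"tx":0.015,"ty":0.175,"tz":0.027,"fingers":0.0}]'
python3 -m creep '[{"ax":-1,"ay":-2.2,"az":1.7,"tx":0.001,"ty":0.04,"tz":0.003,"fingers":0.0},{"ax":-2,"ay":-4.5,"az":3.4,"tx":0.002,"ty":0.08,"tz":0.006,"fingers":0.0},{"ax":-3.1,"ay":-6.7,"az":5.2,"tx":0.003,"ty":0.12,"tz":0.009,"fingers":0.0},{"ax":-4.2,"ay":-9,"az":7,"tx":0.003,"ty":0.155,"tz":0.012,"fingers":0.0},{"ax":-5.1,"ay":-11.2,"az":8.6,"tx":0.004,"ty":0.183,"tz":0.014,"fingers":0.0}]'
python3 -c "
from h import *
F=(-.001,.0016,-.108)
print(r.get_state()['joints'].round(1),(cur()@np.append(F,1)).round(4))
chain([(viaG((.551,.3335,.10),F,30,65),30,65)])
for n in('wrist','scene','side'): cv2.imwrite(f'pics/{n}6.png',cap(n)['pixels'])"
```

```text
time_s: 9.15
tcp_pos: [0.5946, -0.1628, 0.2706]
eef_rot: [0.4, 59.1, 0.4]
contact_force: [-0.6, -0.9, -1.0]
gripper_width: 0.0156
time_s: 9.65
tcp_pos: [0.6424, 0.0043, 0.277]
eef_rot: [0.5, 47.8, 10.5]
contact_force: [2.7, -2.5, 1.3]
gripper_width: 0.0155
time_s: 10.15
tcp_pos: [0.6388, 0.1491, 0.3281]
eef_rot: [2.6, 40.7, 23.9]
contact_force: [-0.6, -0.6, -1.3]
gripper_width: 0.0158
time_s: 10.65
tcp_pos: [0.6011, 0.2627, 0.3845]
eef_rot: [5.7, 33.2, 37.9]
contact_force: [0.7, -2.5, 0.5]
gripper_width: 0.0157
[  38.1  -15.   -48.    31.8   -0.2 -127.5] [0.5466 0.2356 0.2953 1.    ]
"tx":0.144,"ty":0.066,"tz":-0.136,"ax":-1.8,"ay":-8.5,"az":-6.5  ->  [0.592 0.355 0.197] 30 65
```

View pics/scene6.png

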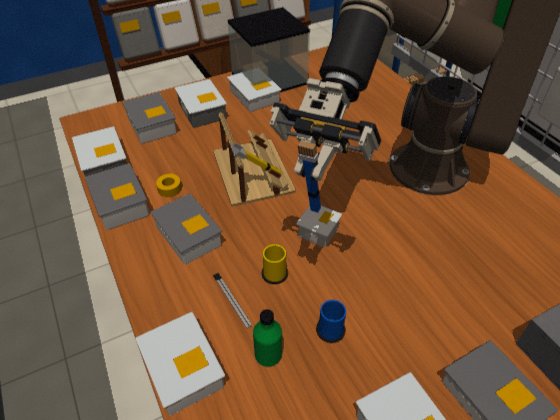

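View pics/wrist6.png

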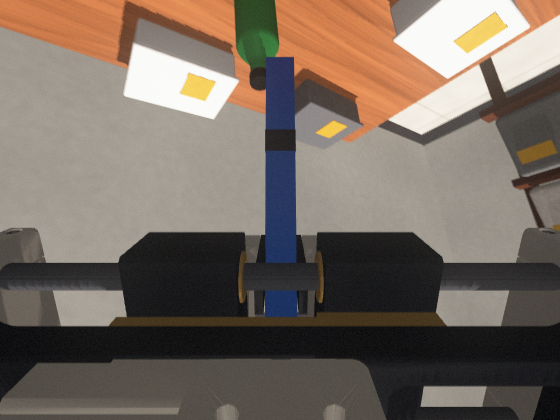

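Joint 5 has stopped at its limit (-0.2°): the fingers cannot pitch above the forearm line in this plane. The robot clock stands still between calls, so I'll fit the arm's geometry from the logged joints and poses and find a feasible hand azimuth.

Run:
```python
from h import *
s=r.get_state();print(s['joints'],s['tcp_pos'],s['eef_rot'])
S=[([93.456,20.59,.635,0,-70.137],[.15235,.65702,.18905]),([21.4,12.5,4,0,-81.5],[.6183,.0366,.3023]),([-13.6,-5.1,-28.9,-2.1,-46.8],[.459,-.299,.222]),(list(s['joints'][:5]),list(s['tcp_pos']))]
A=[];b=[]
for q,p in S:
    j2,ph,de=np.radians([q[1],q[1]-q[2],q[1]-q[2]-q[4]])
    A+= [[1,0,np.sin(j2),np.cos(ph),np.sin(ph),np.cos(de)],[0,1,np.cos(j2),-np.sin(ph),np.cos(ph),-np.sin(de)]];b+=[np.hypot(*p[:2]),p[2]]
x,res,rk,sv=np.linalg.lstsq(np.array(A),np.array(b),rcond=None)
print('a,d,L1,L2,e,D',x.round(3),rk,(np.array(A)@x-b).round(4),sv)
```

```text
[  37.96274263  -14.79847111  -48.07301726   32.06158115   -0.20975477
 -127.96212703] [0.60171467 0.2622897  0.38264396] [ 5.82715489 33.45223746 37.82929186]
a,d,L1,L2,e,D [ 0.015  0.376  0.695  0.479 -0.106  0.578] 6 [-0.0019 -0.0037  0.0041 -0.0016 -0.0073  0.0106  0.005  -0.0053] [3.87660853 2.86233898 0.80800645 0.31936922 0.12451196 0.09245306]
```

```bash
cat >> h.py <<'E'
from scipy.optimize import least_squares
def fk(q,k):
    o,a,d,L1,L2,e,D=k
    j1,j2,j3,j4,j5,j6=np.radians(q);j1=j1+o
    rz=lambda t:Ro.from_euler('z',t).as_matrix()
    ry=lambda t:Ro.from_euler('y',t).as_matrix()
    rx=lambda t:Ro.from_euler('x',t).as_matrix()
    R=rz(j1);p=np.array([0,0,d])+R@[a,0,0]
    R1=R@ry(j2);p=p+R1@[0,0,L1]
    R2=R@ry(j2-j3);p=p+R2@[L2,0,e]
    R3=R2@rx(j4)@ry(-j5);p=p+R3@[D,0,0]
    return p,R3@rx(j6)
E
python3 - <<'E'
from h import *
s=r.get_state()
S=[([93.456,20.59,.635,0,-70.137,-16.5],[.15235,.65702,.18905]),([21.4,12.5,4,0,-81.5,-62.8],[.6183,.0366,.3023]),([-13.6,-5.1,-28.9,-2.1,-46.8,-85],[.4489,-.2948,.2137]),(list(s['joints']),list(s['tcp_pos']))]
f=lambda k:np.ravel([fk(q,k)[0]-p for q,p in S])
k=least_squares(f,[-.29,0,.4,.45,.45,0,.3]).x
print(k.round(3),f(k).round(4))
for e in(0,):
    g=lambda m:f([m[0],0,m[1],m[2],m[3],0,m[4]]);m=least_squares(g,[-.29,.4,.45,.45,.3]).x;print(m.round(3),g(m).round(4))
k=np.array(k)
for q,p in S:
    print(fk(q,k)[1].round(2).tolist())
print(Ro.from_euler('xyz',s['eef_rot'],degrees=True).as_matrix().round(2))
E
```

```text
[-0.29  -0.034  0.389  0.732  0.52  -0.116  0.609] [ 0.0004 -0.0026 -0.0105  0.0015  0.0155  0.0006  0.0035  0.0128  0.014
  0.0115 -0.021  -0.0041]
[-0.29   0.207  0.752  0.448  0.575] [ 0.0033  0.0096 -0.0059 -0.0147  0.0141 -0.0023  0.005   0.0129  0.0195
  0.0144 -0.02   -0.0113]
[[-0.0, -1.0, -0.06], [-0.0, -0.06, 1.0], [-1.0, 0.0, -0.0]]
[[0.0, -0.92, 0.38], [0.0, 0.38, 0.92], [-1.0, -0.0, 0.0]]
[[0.27, -0.78, 0.56], [-0.19, 0.53, 0.83], [-0.94, -0.33, -0.0]]
[[0.78, -0.47, -0.42], [0.31, -0.3, 0.91], [-0.55, -0.83, -0.08]]
[[ 0.66 -0.57  0.5 ]
 [ 0.51  0.82  0.26]
 [-0.55  0.08  0.83]]
```

Run:
```python
from h import *
s=r.get_state()
E=lambda a:Ro.from_euler('xyz',a,degrees=True).as_matrix()
S=[([93.45589,20.5901,.6347,-.018,-70.137,-16.508],[.15235,.65702,.18905],E([96.12284,89.90589,-96.93529])),([21.4,12.5,4,0,-81.5,-62.8],[.6183,.0366,.3023],E([128.6,90,177.3])),([-13.6,-5.1,-28.9,-2.1,-46.8,-85],[.4489,-.2948,.2137],E([.7,70.5,-9.1])),(list(s['joints']),list(s['tcp_pos']),E(s['eef_rot']))]
# orientation check: fingers dir in model vs measured, o=0
for o in(0,-16.5):
  for q,p,R in S:
    print(o,fk(q,[np.radians(o),0,0,0,0,0,0])[1][:,0].round(3),R[:,0].round(3), 'Rrel',np.round(fk(q,[np.radians(o),0,0,0,0,0,0])[1].T@R,2).tolist())
```

```text
0 [ 0.    -0.002 -1.   ] [-0.    -0.002 -1.   ] Rrel [[1.0, -0.0, -0.0], [0.0, 0.55, 0.84], [0.0, -0.84, 0.55]]
0 [ 0.  0. -1.] [-0.  0. -1.] Rrel [[1.0, -0.0, 0.0], [0.0, 0.81, -0.58], [-0.0, 0.58, 0.81]]
0 [ 0.317 -0.104 -0.943] [ 0.33  -0.053 -0.943] Rrel [[1.0, -0.05, -0.0], [0.0, 0.12, -0.99], [0.05, 0.99, 0.12]]
0 [ 0.657  0.515 -0.551] [ 0.659  0.512 -0.551] Rrel [[1.0, 0.0, -0.0], [0.0, -0.2, -0.98], [-0.0, 0.98, -0.2]]
-16.5 [-0.    -0.002 -1.   ] [-0.    -0.002 -1.   ] Rrel [[1.0, -0.0, -0.0], [0.0, 0.28, 0.96], [0.0, -0.96, 0.28]]
-16.5 [ 0.  0. -1.] [-0.  0. -1.] Rrel [[1.0, -0.0, 0.0], [0.0, 0.95, -0.33], [-0.0, 0.33, 0.95]]
-16.5 [ 0.274 -0.19  -0.943] [ 0.33  -0.053 -0.943] Rrel [[0.99, -0.14, -0.03], [0.03, 0.38, -0.92], [0.14, 0.91, 0.38]]
-16.5 [ 0.776  0.307 -0.551] [ 0.659  0.512 -0.551] Rrel [[0.97, -0.23, 0.01], [-0.01, -0.05, -1.0], [0.23, 0.97, -0.05]]
```

```bash
cat >> h.py <<'E'
def fk(q,k):
    a,d,L1,L2,e,D,w=k[:7]
    j1,j2,j3,j4,j5,j6=np.radians(q)
    rr=lambda ax,t:Ro.from_euler(ax,t).as_matrix()
    R=rr('z',j1);p=np.array([0,0,d])+R@[a,w,0]
    p=p+R@rr('y',j2)@[0,0,L1]
    R2=R@rr('y',j2-j3);p=p+R2@[L2,0,e]
    R3=R2@rr('x',-j4)@rr('y',-j5);p=p+R3@[D,0,0]
    return p,R3@rr('x',-j6+k[7])
E
python3 - <<'E'
from h import *
s=r.get_state()
E=lambda a:Ro.from_euler('xyz',a,degrees=True).as_matrix()
S=[([93.45589,20.5901,.6347,-.018,-70.137,-16.508],[.15235,.65702,.18905],E([96.12284,89.90589,-96.93529])),([21.4,12.5,4,0,-81.5,-62.8],[.6183,.0366,.3023],E([128.6,90,177.3])),([-13.6,-5.1,-28.9,-2.1,-46.8,-85],[.4489,-.2948,.2137],E([.7,70.5,-9.1])),(list(s['joints']),list(s['tcp_pos']),E(s['eef_rot']))]
for q,p,R in S: print(np.round(fk(q,[0]*8)[1].T@R,3).tolist())
f=lambda k:np.ravel([fk(q,list(k)+[0])[0]-p for q,p,R in S])
o=least_squares(f,[0,.4,.45,.45,0,.3,-.18]);print(o.x.round(4),f(o.x).round(4))
print(np.linalg.svd(o.jac)[1])
E
```

```text
[[1.0, -0.0, 0.0], [-0.0, -0.0, 1.0], [-0.0, -1.0, -0.0]]
[[1.0, -0.0, 0.0], [-0.0, -0.002, 1.0], [-0.0, -1.0, -0.002]]
[[1.0, 0.001, -0.0], [0.0, 0.0, 1.0], [0.001, -1.0, 0.0]]
[[1.0, 0.0, 0.0], [-0.0, -0.0, 1.0], [0.0, -1.0, 0.0]]
[-0.0624  0.3693  0.7334  0.5138 -0.097   0.6108 -0.1857] [-0.006  -0.0026 -0.0105 -0.0011  0.0058  0.0003  0.0034  0.0111  0.0142
  0.0148 -0.0183 -0.004 ]
[3.8764478  2.86237745 2.00002921 0.80844205 0.31959671 0.12464718
 0.09259323]
```

```bash
cat >> h.py <<'E'
def fk(q,k):
    a,d,L1,L2,e,D,w,v=k[:8]
    j1,j2,j3,j4,j5,j6=np.radians(q)
    rr=lambda ax,t:Ro.from_euler(ax,t).as_matrix()
    R=rr('z',j1);p=np.array([0,0,d])+R@[a,0,0]
    p=p+R@rr('y',j2)@[0,0,L1]
    R2=R@rr('y',j2-j3);p=p+R2@[L2,0,e]
    R4=R2@rr('x',-j4);R3=R4@rr('y',-j5);p=p+R4@[0,w,0]+R3@[D,0,v]
    return p,R3@rr('x',-j6-np.pi/2)
E
python3 - <<'E'
from h import *
s=r.get_state()
S=[([93.45589,20.5901,.6347,-.018,-70.137,-16.508],[.15235,.65702,.18905]),([21.4,12.5,4,0,-81.5,-62.8],[.6183,.0366,.3023]),([-13.6,-5.1,-28.9,-2.1,-46.8,-85],[.4489,-.2948,.2137]),(list(s['joints']),list(s['tcp_pos']))]
for msk in ([1]*8,[0,1,1,1,1,1,1,0],[0,1,1,1,0,1,1,0],[1,1,1,1,1,1,1,0]):
    m=np.array(msk)
    K=lambda x:(lambda k:k)(np.array([x[list(np.flatnonzero(m)).index(i)] if m[i] else 0. for i in range(8)]))
    f=lambda x:np.ravel([fk(q,K(x))[0]-p for q,p in S])
    x0=np.array([0,.4,.45,.45,0,.3,-.18,0])[m>0]
    o=least_squares(f,x0);print(K(o.x).round(4),f(o.x).round(4),np.linalg.svd(o.jac)[1][-1].round(3))
E
```

```text
[ 3.600e-03  1.988e-01  6.006e-01  4.607e-01 -1.100e-03  4.136e-01
 -1.918e-01 -2.000e-04] [ 0.      0.      0.      0.     -0.0003  0.      0.0002  0.0003 -0.0001
 -0.     -0.0001  0.0001] 0.092
[ 0.      0.2     0.6019  0.4639 -0.0012  0.4152 -0.1918  0.    ] [ 0.      0.     -0.0002  0.     -0.0003  0.0005  0.0001  0.0004 -0.0003
 -0.     -0.      0.0001] 0.103
[ 0.      0.1982  0.6023  0.4635  0.      0.415  -0.1918  0.    ] [ 0.      0.0002 -0.0002 -0.0001 -0.0004  0.0005  0.0001  0.0004 -0.0003
  0.     -0.     -0.    ] 0.236
[ 0.0032  0.1987  0.6004  0.4609 -0.0009  0.4135 -0.1918  0.    ] [ 0.      0.     -0.      0.     -0.0003  0.      0.0003  0.0003 -0.0001
 -0.0001 -0.0001  0.0001] 0.093
```

The model now fits to 0.5 mm. I'll scan hand azimuth psi for joint solutions over both cups, at hover and at the bottom.

```bash
cat >> h.py <<'E'
K=[0,.1982,.6023,.4635,0,.415,-.1918,0]
LO=np.array([-176,-82,-58,-173.5,-174.5,-.5]);LO=np.array([-176.03,-82.01,-58.28,-173.87,-174.79,-173.66])+1
HI=np.array([176.03,121.73,71.71,95.51,-.11,173.66])-1
def ik(T,q0):
    def f(q):
        p,R=fk(q,K);return np.r_[(p-T[:3,3])*10,Ro.from_matrix(R.T@T[:3,:3]).as_rotvec()*3]
    o=least_squares(f,np.clip(q0,LO+.5,HI-.5),bounds=(LO,HI));return o.x,np.linalg.norm(o.fun)
E
python3 - <<'E'
from h import *
F=(-.001,.0016,-.108);rng=np.random.default_rng(0)
q0=r.get_state()['joints']
for nm,c in(('blue',(.551,.3335)),('yel',(.5925,.135))):
  for psi in range(-180,180,15):
    out=[]
    for z in(.13,.008):
      T=pose(viaG((*c,z),F,psi,65),psi,65);best=None
      for i in range(8):
        st=q0 if i==0 else q0+rng.normal(0,40,6)
        q,e=ik(T,st)
        if e<.01 and (best is None or np.abs(q-q0).max()<np.abs(best-q0).max()):best=q
      out.append(best)
    if all(b is not None for b in out): print(nm,psi,*[b.round(0).tolist() for b in out])
E
```

```text
blue -180 [29.0, 53.0, 49.0, -43.0, -139.0, 41.0] [30.0, 58.0, 43.0, -37.0, -130.0, 51.0]
blue -165 [35.0, 56.0, 52.0, -33.0, -145.0, 53.0] [36.0, 61.0, 45.0, -27.0, -135.0, 61.0]
blue -150 [42.0, 57.0, 49.0, -19.0, -145.0, 69.0] [42.0, 62.0, 43.0, -15.0, -135.0, 74.0]
blue -135 [47.0, 56.0, 42.0, -3.0, -140.0, 86.0] [47.0, 62.0, 37.0, -3.0, -130.0, 87.0]
blue -120 [52.0, 54.0, 31.0, 9.0, -132.0, 99.0] [53.0, 60.0, 28.0, 8.0, -123.0, 98.0]
blue -90 [62.0, 45.0, 7.0, 27.0, -111.0, 113.0] [62.0, 52.0, 3.0, 26.0, -102.0, 109.0]
blue 30 [14.0, 1.0, -33.0, -120.0, -16.0, 38.0] [2.0, 22.0, -49.0, -146.0, -49.0, 79.0]
blue 45 [15.0, 3.0, -27.0, -93.0, -27.0, 17.0] [2.0, 21.0, -36.0, -118.0, -44.0, 58.0]
blue 60 [10.0, 7.0, -22.0, -83.0, -44.0, 17.0] [3.0, 22.0, -27.0, -97.0, -50.0, 44.0]
blue 75 [8.0, 14.0, -14.0, -76.0, -60.0, 19.0] [4.0, 26.0, -18.0, -84.0, -59.0, 38.0]
blue 90 [7.0, 20.0, -5.0, -70.0, -73.0, 21.0] [6.0, 31.0, -9.0, -74.0, -70.0, 35.0]
blue 105 [9.0, 26.0, 4.0, -65.0, -86.0, 23.0] [8.0, 36.0, 1.0, -66.0, -81.0, 34.0]
blue 120 [12.0, 33.0, 14.0, -60.0, -98.0, 24.0] [12.0, 
[... 1001 characters left out ...]
.0]
yel 60 [-13.0, 13.0, -16.0, -74.0, -64.0, 21.0] [-16.0, 25.0, -19.0, -81.0, -63.0, 39.0]
yel 75 [-12.0, 19.0, -7.0, -68.0, -77.0, 23.0] [-13.0, 30.0, -10.0, -71.0, -73.0, 37.0]
yel 90 [-10.0, 26.0, 2.0, -63.0, -89.0, 25.0] [-10.0, 35.0, -1.0, -64.0, -83.0, 37.0]
yel 105 [-7.0, 31.0, 12.0, -59.0, -100.0, 27.0] [-7.0, 40.0, 8.0, -58.0, -94.0, 37.0]
yel 120 [-3.0, 37.0, 21.0, -55.0, -111.0, 30.0] [-2.0, 44.0, 17.0, -52.0, -104.0, 39.0]
yel 135 [2.0, 42.0, 30.0, -50.0, -121.0, 34.0] [2.0, 49.0, 25.0, -47.0, -113.0, 43.0]
yel 150 [7.0, 46.0, 37.0, -45.0, -130.0, 39.0] [8.0, 53.0, 32.0, -40.0, -121.0, 48.0]
yel 165 [13.0, 50.0, 41.0, -38.0, -137.0, 48.0] [13.0, 56.0, 36.0, -33.0, -127.0, 56.0]
```

Run:
```python
from h import *
G=np.array((-.051,.0016,0));F=(-.001,.0016,-.108)
q=r.get_state()['joints'];T=cur()
print(np.linalg.norm(fk(q,K)[0]-T[:3,3]), (T@np.append(G,1)).round(3))
def wp(g,psi,t): return pose(viaG(g,G,psi,t),psi,t)
W=[wp((.565,.27,.36),55,35),wp((.555,.31,.36),80,30),wp((.551,.33,.33),105,35),wp((.551,.3335,.28),105,50),wp((.551,.3335,.25),105,65),pose(viaG((.551,.3335,.008),F,105,65),105,65)]
from scipy.spatial.transform import Slerp
A=T
for B in W:
    D=np.linalg.norm(B[:3,3]-A[:3,3]);n=5
    print(delta(A,B),'->',B[:3,3].round(3))
    sl=Slerp([0,1],Ro.from_matrix([A[:3,:3],B[:3,:3]]))
    for i in range(1,n+1):
        M=np.eye(4);M[:3,:3]=sl(i/n).as_matrix();M[:3,3]=A[:3,3]+(B[:3,3]-A[:3,3])*i/n
        q2,e=ik(M,q);
        if i==n or np.abs(q2-q).max()>13: print('   ',i,q2.round(0).tolist(),round(e,4),'step',np.abs(q2-q).max().round(0),'footz',(M@np.append(F,1))[2].round(3))
        q=q2
    A=B
R=fk(q,K)[1]
```

```text
7.594819761099526e-05 [0.567 0.238 0.411 1.   ]
"tx":0.039,"ty":0.030,"tz":-0.055,"ax":-17.8,"ay":22.0,"az":11.3 -> [0.583 0.293 0.318]
    1 [41.0, -13.0, -34.0, 1.0, -17.0, -95.0] 0.0 step 33.0 footz 0.285
    2 [39.0, -11.0, -27.0, -9.0, -26.0, -81.0] 0.0 step 14.0 footz 0.277
    5 [36.0, -2.0, -14.0, -15.0, -46.0, -64.0] 0.0 step 6.0 footz 0.257
"tx":0.014,"ty":0.042,"tz":0.016,"ax":-21.1,"ay":4.9,"az":13.4 -> [0.561 0.335 0.316]
    5 [33.0, 6.0, -0.0, -24.0, -65.0, -36.0] 0.0 step 4.0 footz 0.263
"tx":0.034,"ty":0.020,"tz":0.004,"ax":-21.1,"ay":-4.9,"az":13.4 -> [0.545 0.359 0.288]
    5 [27.0, 14.0, 9.0, -35.0, -79.0, -6.0] 0.0 step 5.0 footz 0.227
"tx":0.041,"ty":-0.001,"tz":-0.013,"ax":0.0,"ay":-15.0,"az":0.0 -> [0.542 0.372 0.247]
    5 [17.0, 19.0, 6.0, -51.0, -80.0, 9.0] 0.0 step 3.0 footz 0.165
"tx":0.018,"ty":0.000,"tz":-0.010,"ax":-0.0,"ay":-15.0,"az":0.0 -> [0.541 0.379 0.228]
    5 [9.0, 26.0, 4.0, -65.0, -86.0, 22.0] 0.0 step 3.0 footz 0.131
"tx":0.052,"ty":0.000,"tz":-0.111,"ax":0.0,"ay":-0.0,"az":-0.0 -> [0.54  0.379 0.105]
    5 [8.0, 36.0, 1.0, -66.0, -81.0, 34.0] 0.0 step 2.0 footz 0.008
```

A smooth path exists with psi = 105 (hand pointing left). Driving the first segment.

```bash
python3 -m creep '[{"ax":-3.6,"ay":4.4,"az":2.3,"tx":0.008,"ty":0.006,"tz":-0.011,"fingers":0.0},{"ax":-7.2,"ay":8.8,"az":4.6,"tx":0.016,"ty":0.012,"tz":-0.022,"fingers":0.0},{"ax":-10.8,"ay":13.2,"az":6.8,"tx":0.024,"ty":0.018,"tz":-0.033,"fingers":0.0},{"ax":-14.4,"ay":17.6,"az":9,"tx":0.031,"ty":0.024,"tz":-0.044,"fingers":0.0},{"ax":-17.8,"ay":22,"az":11.3,"tx":0.039,"ty":0.03,"tz":-0.055,"fingers":0.0}]'
python3 -c "
from h import *
G=np.array((-.051,.0016,0));F=(-.001,.0016,-.108)
print(r.get_state()['joints'].round(1))
w=lambda g,p,t:(viaG(g,G,p,t),p,t)
chain([w((.565,.27,.36),55,35),w((.555,.31,.36),80,30),w((.551,.33,.33),105,35),w((.551,.3335,.28),105,50),w((.551,.3335,.25),105,65)])
chain([w((.555,.31,.36),80,30)])
"
```

```text
time_s: 11.3
tcp_pos: [0.5835, 0.2904, 0.3186]
eef_rot: [-0.5, 52.6, 52.0]
contact_force: [0.1, 0.2, -0.4]
gripper_width: 0.0159
[ 37.3  -4.2 -17.5 -13.6 -41.  -67.4]
"tx":0.001,"ty":0.002,"tz":0.001,"ax":-2.0,"ay":2.4,"az":1.8  ->  [0.583 0.293 0.318] 55 35
"tx":0.014,"ty":0.042,"tz":0.016,"ax":-21.1,"ay":4.9,"az":13.4  ->  [0.561 0.335 0.316] 80 30
"tx":0.034,"ty":0.020,"tz":0.004,"ax":-21.1,"ay":-4.9,"az":13.4  ->  [0.545 0.359 0.288] 105 35
"tx":0.041,"ty":-0.001,"tz":-0.013,"ax":0.0,"ay":-15.0,"az":0.0  ->  [0.542 0.372 0.247] 105 50
"tx":0.018,"ty":0.000,"tz":-0.010,"ax":-0.0,"ay":-15.0,"az":0.0  ->  [0.541 0.379 0.228] 105 65
"tx":0.015,"ty":0.045,"tz":0.015,"ax":-22.9,"ay":7.2,"az":15.6  ->  [0.561 0.335 0.316] 80 30
```

```bash
python3 -m creep '[{"ax":-5,"ay":1.5,"az":3,"tx":0.003,"ty":0.009,"tz":0.003,"fingers":0.0},{"ax":-10,"ay":3,"az":6,"tx":0.006,"ty":0.018,"tz":0.006,"fingers":0.0},{"ax":-14,"ay":4.5,"az":9,"tx":0.009,"ty":0.027,"tz":0.009,"fingers":0.0},{"ax":-18.5,"ay":6,"az":12.5,"tx":0.012,"ty":0.036,"tz":0.012,"fingers":0.0},{"ax":-22.9,"ay":7.2,"az":15.6,"tx":0.015,"ty":0.045,"tz":0.015,"fingers":0.0}]'
python3 -m creep '[{"ax":-4.2,"ay":-1,"az":2.7,"tx":0.007,"ty":0.004,"tz":0.001,"fingers":0.0},{"ax":-8.4,"ay":-2,"az":5.4,"tx":0.014,"ty":0.008,"tz":0.002,"fingers":0.0},{"ax":-12.6,"ay":-3,"az":8,"tx":0.02,"ty":0.012,"tz":0.002,"fingers":0.0},{"ax":-16.9,"ay":-4,"az":10.7,"tx":0.027,"ty":0.016,"tz":0.003,"fingers":0.0},{"ax":-21.1,"ay":-4.9,"az":13.4,"tx":0.034,"ty":0.02,"tz":0.004,"fingers":0.0}]'
python3 -m creep '[{"ax":0,"ay":-4,"az":0,"tx":0.01,"ty":0,"tz":-0.003,"fingers":0.0},{"ax":0,"ay":-8,"az":0,"tx":0.021,"ty":0,"tz":-0.006,"fingers":0.0},{"ax":0,"ay":-12,"az":0,"tx":0.031,"ty":0,"tz":-0.01,"fingers":0.0},{"ax":0,"ay":-15,"az":0,"tx":0.041,"ty":-0.001,"tz":-0.013,"fingers":0.0},{"ax":0,"ay":-15,"az":0,"tx":0.041,"ty":-0.001,"tz":-0.013,"fingers":0.0}]'
python3 -c "
from h import *
G=np.array((-.051,.0016,0));F=(-.001,.0016,-.108)
print(r.get_state()['joints'].round(1))
w=lambda g,p,t:(viaG(g,G,p,t),p,t)
chain([w((.551,.3335,.25),105,65)])
"
```

```text
time_s: 11.8
tcp_pos: [0.5632, 0.3318, 0.3145]
eef_rot: [-0.1, 60.2, 79.7]
contact_force: [-0.6, 0.4, -1.0]
gripper_width: 0.0156
time_s: 12.3
tcp_pos: [0.5467, 0.355, 0.286]
eef_rot: [0.1, 55.3, 104.8]
contact_force: [-0.8, 0.9, -2.0]
gripper_width: 0.0153
time_s: 12.8
tcp_pos: [0.5427, 0.3674, 0.2409]
eef_rot: [0.8, 40.2, 105.1]
contact_force: [-0.2, -0.7, -1.8]
gripper_width: 0.0152
[ 16.7  19.7   5.7 -50.9 -79.8   9. ]
"tx":0.017,"ty":-0.001,"tz":-0.002,"ax":-0.7,"ay":-15.2,"az":0.0  ->  [0.541 0.379 0.228] 105 65
```

```bash
python3 -m creep '[{"ax":0,"ay":-5,"az":0,"tx":0.006,"ty":0,"tz":-0.001,"fingers":0.0},{"ax":0,"ay":-10,"az":0,"tx":0.012,"ty":0,"tz":-0.001,"fingers":0.0},{"ax":-0.7,"ay":-15,"az":0,"tx":0.017,"ty":-0.001,"tz":-0.002,"fingers":0.0},{"ax":-0.7,"ay":-15,"az":0,"tx":0.017,"ty":-0.001,"tz":-0.002,"fingers":0.0},{"ax":-0.7,"ay":-15,"az":0,"tx":0.017,"ty":-0.001,"tz":-0.002,"fingers":0.0}]'
cat > look.py <<'E'
from h import *
import sys
tag,lo,hi=sys.argv[1],int(sys.argv[2]),int(sys.argv[3]);cu=np.array([float(sys.argv[4]),float(sys.argv[5])])
for n in('wrist','scene','side'):
    c=cap(n);cv2.imwrite(f'pics/{n}{tag}.png',c['pixels'])
    T=cur();P=pts(c);L=(P-T[:3,3])@T[:3,:3]
    H,S,V=cv2.split(cv2.cvtColor(c['pixels'],cv2.COLOR_BGR2HSV));m=(H>=lo)&(H<=hi)&(S>130)&(V>40)&(c['depth']>0)&(abs(L[...,1])<.025)&(L[...,2]<-.015)&(L[...,2]>-.13)&(abs(L[...,0]+.02)<.05)
    if m.sum()<15: print(n,'few');continue
    Q=L[m];q=np.median(Q,0);d=np.linalg.svd(Q-q,full_matrices=False)[2][0];d*=np.sign(d[2]);t=(Q-q)@d
    W=T[:3,:3]@d
    e=T[:3,:3]@(q+d*t.min())+T[:3,3]
    print(n,m.sum(),'dir world',W.round(3),'low end world',e.round(4),'tool',(q+d*t.min()).round(4),'z min',P[m][:,2].min().round(4))
print('foot by F',(cur()@np.array([-.001,.0016,-.108,1])).round(4),r.get_state()['joints'].round(0))
E
python3 look.py 7 105 125 .551 .3335
```

```text
time_s: 13.3
tcp_pos: [0.541, 0.3826, 0.2331]
eef_rot: [-0.6, 25.1, 105.0]
contact_force: [0.3, 0.1, -0.2]
gripper_width: 0.0154
wrist 1735 dir world [0.067 0.021 0.998] low end world [0.5544 0.3302 0.2066] tool [-0.0379  0.0015 -0.0485] z min 0.2068
scene 198 dir world [-0.053  0.03   0.998] low end world [0.5615 0.3395 0.142 ] tool [-0.0045 -0.0068 -0.1052] z min 0.1422
side 203 dir world [0.003 0.019 1.   ] low end world [0.5485 0.3422 0.1443] tool [-0.0003  0.0049 -0.101 ] z min 0.1443
foot by F [0.5528 0.3397 0.1383 1.    ] [  9.  26.   5. -65. -86.  22.]
```

```bash
python3 -c "
import cv2,numpy as np
a=cv2.imread('pics/scene7.png')[170:350,250:410];b=cv2.imread('pics/side7.png')[200:380,100:260]
cv2.imwrite('pics/c7.png',np.hstack([cv2.resize(x,(400,450),interpolation=2) for x in(a,b)]))"
```

```text
(no output)
```

View pics/c7.png

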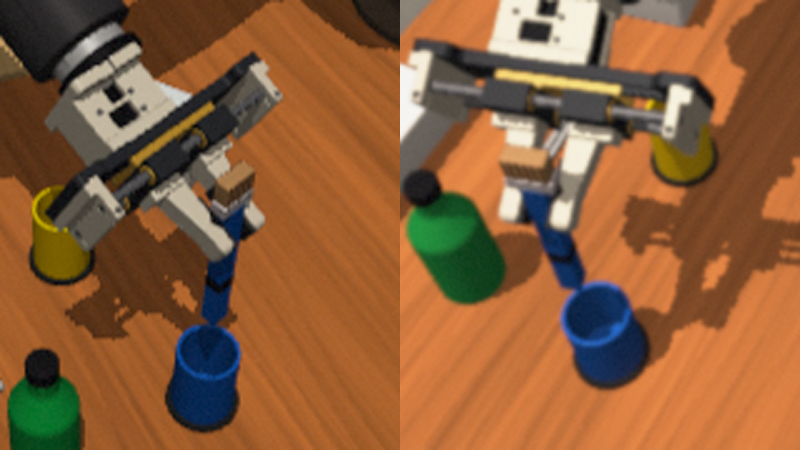

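View pics/wrist7.png

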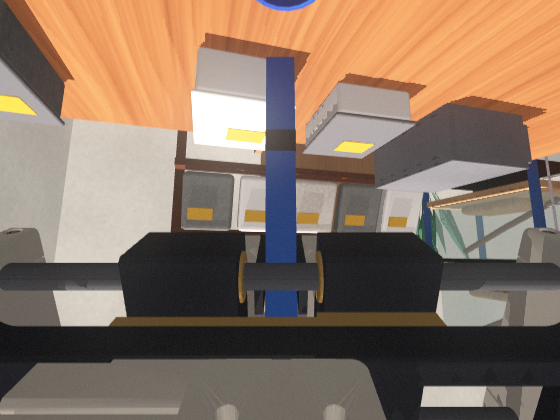

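Crops: the brush hangs vertical over the blue cup, its foot in line with the cup mouth in both views. The foot needs a shift of about 2–5 mm. Lowering in stages.

Run:
```python
from h import *
F=(-.001,.0016,-.108)
w=lambda z:(viaG((.5505,.336,z),F,105,65),105,65)
chain([w(.09),w(.03),w(.007)])
```

```text
"tx":0.018,"ty":0.002,"tz":-0.045,"ax":0.9,"ay":0.0,"az":0.0  ->  [0.54  0.381 0.187] 105 65
"tx":0.025,"ty":-0.000,"tz":-0.054,"ax":0.0,"ay":-0.0,"az":-0.0  ->  [0.54  0.381 0.127] 105 65
"tx":0.010,"ty":-0.000,"tz":-0.021,"ax":0.0,"ay":-0.0,"az":-0.0  ->  [0.54  0.381 0.104] 105 65
```

```bash
python3 -m creep '[{"ax":0.4,"ay":0,"az":0,"tx":0.006,"ty":0.001,"tz":-0.015,"fingers":0.0},{"ax":0.9,"ay":0,"az":0,"tx":0.012,"ty":0.002,"tz":-0.03,"fingers":0.0},{"ax":0.9,"ay":0,"az":0,"tx":0.018,"ty":0.002,"tz":-0.045,"fingers":0.0},{"ax":0.9,"ay":0,"az":0,"tx":0.018,"ty":0.002,"tz":-0.045,"fingers":0.0}]'
python3 look.py 8 105 125 .551 .3335; python3 -c "
import cv2,numpy as np
a=cv2.imread('pics/scene8.png')[170:350,250:410];b=cv2.imread('pics/side8.png')[200:380,100:260]
cv2.imwrite('pics/c8.png',np.hstack([cv2.resize(x,(400,450),interpolation=2) for x in(a,b)]))
from h import *
F=(-.001,.0016,-.108)
w=lambda z:(viaG((.5505,.336,z),F,105,65),105,65)
chain([w(.03),w(.007)])"
```

```text
time_s: 13.85
tcp_pos: [0.5385, 0.3816, 0.1823]
eef_rot: [0.5, 24.8, 105.1]
contact_force: [0.6, -0.6, -1.0]
gripper_width: 0.0156
wrist 4684 dir world [-0.012 -0.004  1.   ] low end world [0.5559 0.3223 0.0533] tool [-0.0014 -0.0017 -0.1443] z min 0.0535
scene 379 dir world [-0.061 -0.013  0.998] low end world [0.5598 0.3357 0.0563] tool [ 0.0087 -0.008  -0.1375] z min 0.0571
side 385 dir world [ 0.045 -0.041  0.998] low end world [0.5443 0.338  0.0559] tool [ 0.015   0.0068 -0.1361] z min 0.057
foot by F [0.5501 0.3367 0.088  1.    ] [  9.  29.   3. -65. -84.  26.]
"tx":0.024,"ty":-0.000,"tz":-0.053,"ax":-0.2,"ay":0.2,"az":0.0  ->  [0.54  0.381 0.127] 105 65
"tx":0.010,"ty":-0.000,"tz":-0.021,"ax":0.0,"ay":-0.0,"az":-0.0  ->  [0.54  0.381 0.104] 105 65
```

View pics/c8.png

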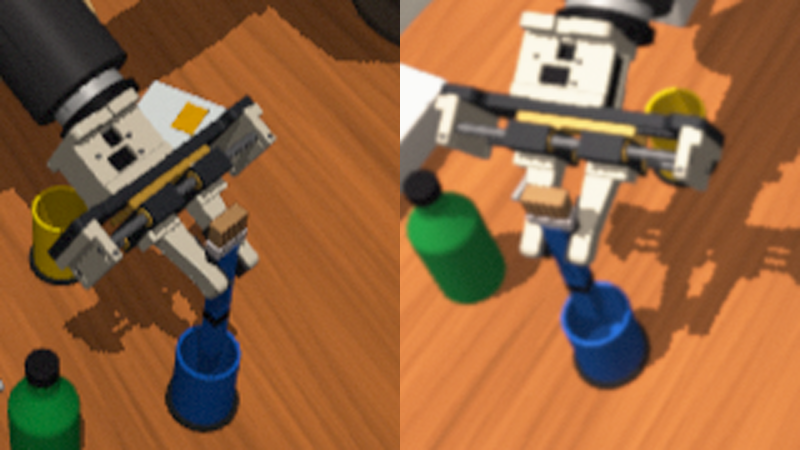

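The foot is entering the middle of the mouth. Lowering on, watching the force.

```bash
python3 -m creep '[{"ax":0,"ay":0,"az":0,"tx":0.006,"ty":0,"tz":-0.013,"fingers":0.0},{"ax":0,"ay":0,"az":0,"tx":0.012,"ty":0,"tz":-0.026,"fingers":0.0},{"ax":0,"ay":0,"az":0,"tx":0.018,"ty":0,"tz":-0.04,"fingers":0.0},{"ax":0,"ay":0,"az":0,"tx":0.024,"ty":0,"tz":-0.053,"fingers":0.0},{"ax":0,"ay":0,"az":0,"tx":0.024,"ty":0,"tz":-0.053,"fingers":0.0}]'
python3 -m creep '[{"ax":0,"ay":0,"az":0,"tx":0.003,"ty":0,"tz":-0.006,"fingers":0.0},{"ax":0,"ay":0,"az":0,"tx":0.005,"ty":0,"tz":-0.011,"fingers":0.0},{"ax":0,"ay":0,"az":0,"tx":0.0065,"ty":0,"tz":-0.014,"fingers":0.0},{"ax":0,"ay":0,"az":0,"tx":0.0065,"ty":0,"tz":-0.014,"fingers":0.0}]'
python3 -c "
from h import *
F=(-.001,.0016,-.108)
print((cur()@np.append(F,1)).round(4),r.get_state()['contact_force'])
chain([(viaG((.5505,.336,.007),F,105,65),105,65)])"
```

```text
time_s: 14.5
tcp_pos: [0.5388, 0.3811, 0.1245]
eef_rot: [0.4, 24.8, 105.1]
contact_force: [0.5, 0.0, 0.1]
gripper_width: 0.0155
time_s: 14.9
tcp_pos: [0.5397, 0.3814, 0.1121]
eef_rot: [0.1, 24.8, 105.0]
contact_force: [0.1, 0.4, -0.3]
gripper_width: 0.0156
[0.5499 0.3363 0.0144 1.    ] [ 0.07455495  0.37715833 -0.33722215]
"tx":0.003,"ty":-0.000,"tz":-0.007,"ax":-0.1,"ay":0.2,"az":0.0  ->  [0.54  0.381 0.104] 105 65
```

Going down in small steps until the foot touches the floor.

```bash
python3 -m creep '[{"ax":0,"ay":0,"az":0,"tx":0.001,"ty":0,"tz":-0.003,"fingers":0.0},{"ax":0,"ay":0,"az":0,"tx":0.002,"ty":0,"tz":-0.005,"fingers":0.0},{"ax":0,"ay":0,"az":0,"tx":0.002,"ty":0,"tz":-0.005,"fingers":0.0}]'
python3 -m creep '[{"ax":0,"ay":0,"az":0,"tx":0.001,"ty":0,"tz":-0.002,"fingers":0.0},{"ax":0,"ay":0,"az":0,"tx":0.001,"ty":0,"tz":-0.002,"fingers":0.0}]'
python3 look.py 9 105 125 .551 .3335; python3 -c "
import cv2,numpy as np
a=cv2.imread('pics/scene9.png')[170:350,250:410];b=cv2.imread('pics/side9.png')[200:380,100:260]
cv2.imwrite('pics/c9.png',np.hstack([cv2.resize(x,(400,450),interpolation=2) for x in(a,b)]))"
```

```text
time_s: 15.2
tcp_pos: [0.5398, 0.3811, 0.1068]
eef_rot: [0.1, 24.8, 105.0]
contact_force: [0.3, -0.0, -0.4]
gripper_width: 0.0157
time_s: 15.4
tcp_pos: [0.5398, 0.3812, 0.1045]
eef_rot: [0.1, 24.8, 105.0]
contact_force: [0.2, 0.5, -0.9]
gripper_width: 0.0152
wrist 13201 dir world [-0.053  0.247  0.967] low end world [0.5601 0.3011 0.0064] tool [-0.0338  0.0009 -0.1238] z min 0.0043
scene 589 dir world [-0.067 -0.111  0.992] low end world [0.5629 0.3534 0.0024] tool [ 0.0131 -0.0152 -0.1066] z min 0.0022
side 592 dir world [-0.042  0.065  0.997] low end world [0.5476 0.3409 0.001 ] tool [ 0.0064  0.0028 -0.1113] z min 0.0021
foot by F [0.5501 0.3361 0.0071 1.    ] [  9.  36.   1. -66. -81.  34.]
```

View pics/c9.png

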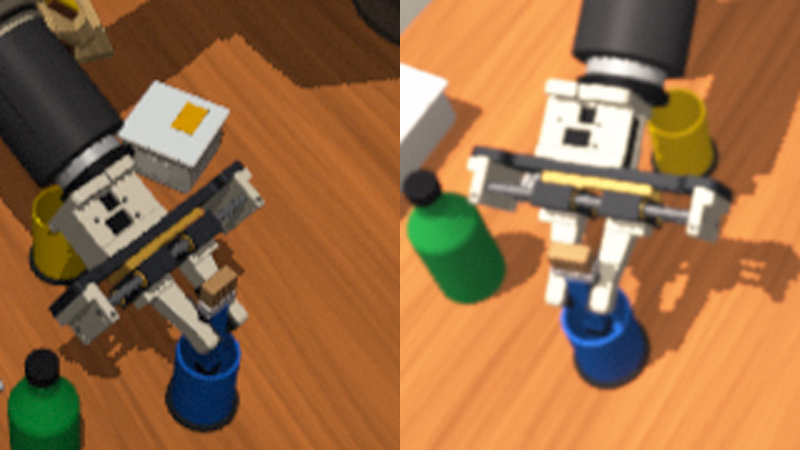

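```bash
for i in 1 2; do :; done
python3 -m creep '[{"ax":0,"ay":0,"az":0,"tx":0.001,"ty":0,"tz":-0.002,"fingers":0.0},{"ax":0,"ay":0,"az":0,"tx":0.001,"ty":0,"tz":-0.002,"fingers":0.0}]'
python3 -m creep '[{"ax":0,"ay":0,"az":0,"tx":0.001,"ty":0,"tz":-0.002,"fingers":0.0},{"ax":0,"ay":0,"az":0,"tx":0.001,"ty":0,"tz":-0.002,"fingers":0.0}]'
```

```text
time_s: 15.75
tcp_pos: [0.5397, 0.3813, 0.1022]
eef_rot: [0.1, 24.8, 105.0]
contact_force: [-0.6, 0.2, -2.5]
gripper_width: 0.0156
time_s: 15.95
tcp_pos: [0.5397, 0.3813, 0.0999]
eef_rot: [0.1, 24.8, 105.0]
contact_force: [0.3, -0.6, -1.0]
gripper_width: 0.0156
```

```bash
python3 -m creep '[{"ax":0,"ay":0,"az":0,"tx":0.001,"ty":0,"tz":-0.002,"fingers":0.0},{"ax":0,"ay":0,"az":0,"tx":0.001,"ty":0,"tz":-0.002,"fingers":0.0}]'
python3 -m creep '[{"ax":0,"ay":0,"az":0,"tx":0.001,"ty":0,"tz":-0.002,"fingers":0.0},{"ax":0,"ay":0,"az":0,"tx":0.001,"ty":0,"tz":-0.002,"fingers":0.0}]'
python3 look.py 10 105 125 .551 .3335|tail -1; python3 -c "
import cv2,numpy as np
cv2.imwrite('pics/c10.png',np.hstack([cv2.imread('pics/wrist10.png')[:240,150:410],cv2.resize(cv2.imread('pics/side10.png')[220:380,100:260],(240,240),interpolation=2)]))"
```

```text
time_s: 16.15
tcp_pos: [0.5399, 0.3819, 0.0999]
eef_rot: [0.0, 24.7, 105.0]
contact_force: [-0.9, -2.7, 8.3]
gripper_width: 0.0155
time_s: 16.35
tcp_pos: [0.5401, 0.3824, 0.0998]
eef_rot: [-0.1, 24.5, 105.0]
contact_force: [-1.2, -2.4, 17.7]
gripper_width: 0.0156
foot by F [0.5506 0.3378 0.002  1.    ] [  9.  36.   1. -66. -81.  35.]
```

View pics/c10.png

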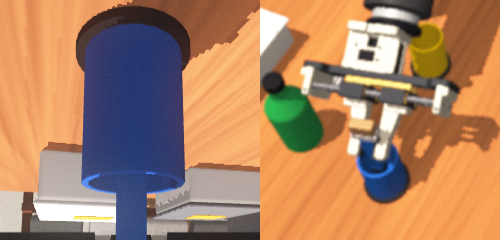

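Contact: 18 N upward with the TCP stuck at z 0.0998, so the foot is on the cup floor. Both pictures show the brush inside and the cup upright. Next: relieve, open, retract straight back.

```bash
python3 -m creep '[{"ax":0,"ay":0,"az":0,"tx":-0.0015,"ty":0,"tz":0.003,"fingers":0.0},{"ax":0,"ay":0,"az":0,"tx":-0.0015,"ty":0,"tz":0.003,"fingers":0.02},{"ax":0,"ay":0,"az":0,"tx":-0.0015,"ty":0,"tz":0.003,"fingers":0.03},{"ax":0,"ay":0,"az":0,"tx":-0.0015,"ty":0,"tz":0.003,"fingers":0.045},{"ax":0,"ay":0,"az":0,"tx":-0.0015,"ty":0,"tz":0.003,"fingers":0.06}]'
python3 -m creep '[{"ax":0,"ay":0,"az":0,"tx":0,"ty":0,"tz":0,"fingers":0.07},{"ax":0,"ay":0,"az":0,"tx":0,"ty":0,"tz":0,"fingers":0.07},{"ax":0,"ay":0,"az":0,"tx":0,"ty":0,"tz":0,"fingers":0.07},{"ax":0,"ay":0,"az":0,"tx":0,"ty":0,"tz":0,"fingers":0.07}]'
python3 look.py 11 105 125 .551 .3335|tail -1; python3 -c "
import cv2,numpy as np
a=cv2.imread('pics/scene11.png')[170:350,250:410];b=cv2.imread('pics/side11.png')[200:380,100:260]
cv2.imwrite('pics/c11.png',np.hstack([cv2.resize(x,(400,450),interpolation=2) for x in(a,b)]))"
```

```text
time_s: 17.0
tcp_pos: [0.5397, 0.3814, 0.0987]
eef_rot: [0.2, 24.8, 105.0]
contact_force: [0.8, 0.1, -0.0]
gripper_width: 0.0384
time_s: 17.4
tcp_pos: [0.5398, 0.3814, 0.0991]
eef_rot: [0.1, 24.8, 105.0]
contact_force: [0.6, 0.3, -0.2]
gripper_width: 0.068
foot by F [0.55   0.3363 0.0015 1.    ] [  9.  36.   1. -66. -81.  35.]
```

View pics/c11.png

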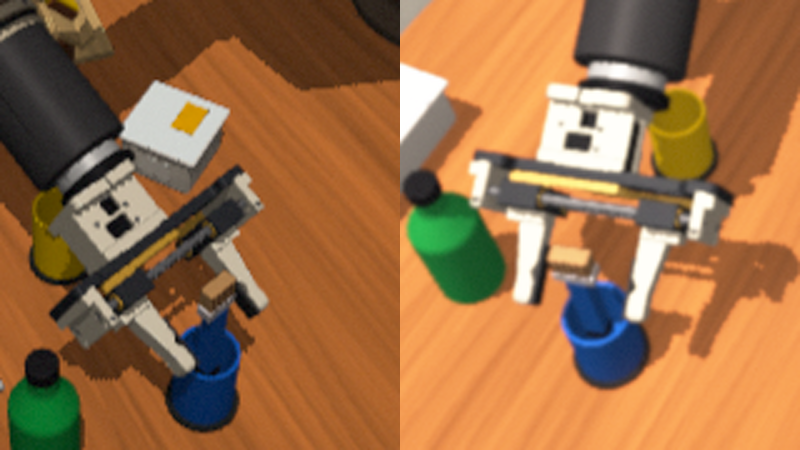

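View pics/wrist11.png

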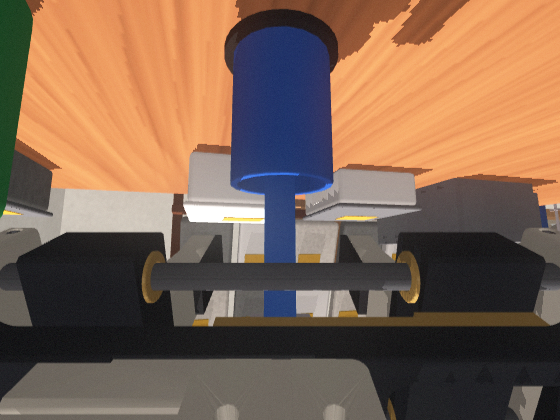

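The brush stands free in the blue cup, nearly vertical, fingers clear on both sides (wrist view: handle column 280, fingers at ~205 and ~355). Planning the retreat and the way to the scoop.

```bash
cat >> h.py <<'E'
from scipy.spatial.transform import Slerp
def sim(W,q=None,A=None,pts=()):
    q=r.get_state()['joints'] if q is None else q;A=cur() if A is None else A
    for B in W:
        print(delta(A,B),'->',B[:3,3].round(3))
        sl=Slerp([0,1],Ro.from_matrix([A[:3,:3],B[:3,:3]]));mx=0
        for i in range(1,6):
            M=np.eye(4);M[:3,:3]=sl(i/5).as_matrix();M[:3,3]=A[:3,3]+(B[:3,3]-A[:3,3])*i/5
            q2,e=ik(M,q);mx=max(mx,np.abs(q2-q).max());q=q2
            for P in pts: 
                if i==5: print('     pt',(M@np.append(P,1))[:3].round(3))
        print('    ',q.round(0).tolist(),round(e,4),'maxstep',mx.round(0))
        A=B
def wG(g,psi,t,G=(-.054,0,0)): return pose(viaG(g,G,psi,t),psi,t)
E
python3 - <<'E'
from h import *
T=cur();B=T.copy();B[:3,3]-=.12*T[:3,0]
pg=pose([.5296,-.1683,.0695],-10,20);pa=pg.copy();pa[:3,3]-=.15*pg[:3,0]
print(pa[:3,3])
sim([B,wG((.57,.18,.33),85,45),wG((.59,.04,.36),50,30),wG((.54,-.08,.36),15,20),pa,pg])
E
```

```text
[ 0.47907639 -0.15939132  0.21045389]
"tx":-0.120,"ty":0.000,"tz":0.000,"ax":-0.0,"ay":0.0,"az":0.0 -> [0.568 0.276 0.149]
     [0.0, 34.0, 6.0, -61.0, -90.0, 32.0] 0.0 maxstep 2.0
"tx":-0.112,"ty":0.010,"tz":0.105,"ax":11.4,"ay":20.0,"az":-16.5 -> [0.573 0.218 0.292]
     [6.0, 10.0, 1.0, -46.0, -76.0, -2.0] 0.0 maxstep 8.0
"tx":-0.124,"ty":-0.048,"tz":-0.094,"ax":27.8,"ay":14.5,"az":-21.4 -> [0.607 0.061 0.313]
     [10.0, -0.0, -7.0, -22.0, -61.0, -43.0] 0.0 maxstep 9.0
"tx":-0.065,"ty":-0.049,"tz":-0.120,"ax":31.8,"ay":9.7,"az":-14.8 -> [ 0.558 -0.075  0.309]
     [11.0, -6.0, -18.0, -2.0, -58.0, -86.0] 0.0 maxstep 9.0
"tx":0.059,"ty":-0.061,"tz":-0.126,"ax":23.5,"ay":0.0,"az":-8.6 -> [ 0.479 -0.159  0.21 ]
     [10.0, -11.0, -39.0, 10.0, -43.0, -115.0] 0.0 maxstep 6.0
"tx":0.150,"ty":-0.000,"tz":-0.000,"ax":0.0,"ay":-0.0,"az":0.0 -> [ 0.53  -0.168  0.07 ]
     [6.0, 5.0, -49.0, 18.0, -18.0, -122.0] 0.0 maxstep 6.0
```

```bash
python3 -m creep '[{"ax":0,"ay":0,"az":0,"tx":-0.015,"ty":0,"tz":0,"fingers":0.08},{"ax":0,"ay":0,"az":0,"tx":-0.035,"ty":0,"tz":0,"fingers":0.08},{"ax":0,"ay":0,"az":0,"tx":-0.06,"ty":0,"tz":0,"fingers":0.08},{"ax":0,"ay":0,"az":0,"tx":-0.09,"ty":0,"tz":0,"fingers":0.08},{"ax":0,"ay":0,"az":0,"tx":-0.12,"ty":0,"tz":0,"fingers":0.0876}]'
python3 -c "
from h import *
chain([((.573,.218,.292),85,45)])
for n in('wrist','side','scene'):cv2.imwrite(f'pics/{n}12.png',cap(n)['pixels'])"
```

```text
time_s: 18.05
tcp_pos: [0.5685, 0.2736, 0.1506]
eef_rot: [0.1, 24.8, 104.9]
contact_force: [0.1, -0.2, -0.6]
gripper_width: 0.0837
"tx":-0.109,"ty":0.010,"tz":0.105,"ax":11.4,"ay":20.0,"az":-16.4  ->  [0.573 0.218 0.292] 85 45
```

View pics/side12.png

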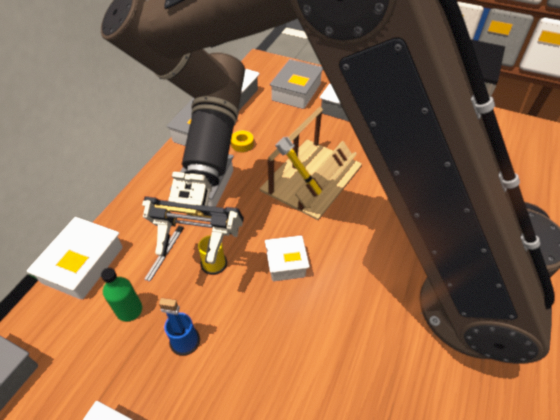

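The brush stands in the blue cup at (172,325) and the gripper is clear. On to the scoop.

```bash
python3 -m creep '[{"ax":1,"ay":4,"az":-2,"tx":-0.028,"ty":0,"tz":0.03,"fingers":0.0876},{"ax":4,"ay":8,"az":-6,"tx":-0.055,"ty":0.002,"tz":0.055,"fingers":0.0876},{"ax":7,"ay":13,"az":-10,"tx":-0.078,"ty":0.005,"tz":0.078,"fingers":0.0876},{"ax":9,"ay":17,"az":-13,"tx":-0.096,"ty":0.008,"tz":0.094,"fingers":0.0876},{"ax":11.4,"ay":20,"az":-16.4,"tx":-0.109,"ty":0.01,"tz":0.105,"fingers":0.0876}]'
python3 -m creep '[{"ax":5.6,"ay":2.9,"az":-4.3,"tx":-0.025,"ty":-0.01,"tz":-0.019,"fingers":0.0876},{"ax":11.1,"ay":5.8,"az":-8.6,"tx":-0.05,"ty":-0.019,"tz":-0.038,"fingers":0.0876},{"ax":16.7,"ay":8.7,"az":-12.8,"tx":-0.074,"ty":-0.029,"tz":-0.056,"fingers":0.0876},{"ax":22.2,"ay":11.6,"az":-17.1,"tx":-0.099,"ty":-0.038,"tz":-0.075,"fingers":0.0876},{"ax":27.8,"ay":14.5,"az":-21.4,"tx":-0.124,"ty":-0.048,"tz":-0.094,"fingers":0.0876}]'
python3 -m creep '[{"ax":6.4,"ay":2,"az":-3,"tx":-0.013,"ty":-0.01,"tz":-0.024,"fingers":0.0876},{"ax":12.7,"ay":3.9,"az":-5.9,"tx":-0.026,"ty":-0.02,"tz":-0.048,"fingers":0.0876},{"ax":19.1,"ay":5.8,"az":-8.9,"tx":-0.039,"ty":-0.029,"tz":-0.072,"fingers":0.0876},{"ax":25.4,"ay":7.8,"az":-11.8,"tx":-0.052,"ty":-0.039,"tz":-0.096,"fingers":0.0876},{"ax":31.8,"ay":9.7,"az":-14.8,"tx":-0.065,"ty":-0.049,"tz":-0.12,"fingers":0.0876}]'
python3 -c "
from h import *
chain([((.479,-.1594,.2105),-10,20)])"
```

```text
time_s: 18.7
tcp_pos: [0.5732, 0.2196, 0.2942]
eef_rot: [-0.4, 45.1, 84.6]
contact_force: [0.8, -0.1, 0.2]
gripper_width: 0.0879
time_s: 19.2
tcp_pos: [0.607, 0.0613, 0.3131]
eef_rot: [-0.2, 60.0, 49.6]
contact_force: [-0.6, 0.1, 0.0]
gripper_width: 0.0879
time_s: 19.7
tcp_pos: [0.5561, -0.0744, 0.3084]
eef_rot: [-0.0, 70.1, 14.7]
contact_force: [-0.0, -0.4, -0.2]
gripper_width: 0.0877
"tx":0.059,"ty":-0.063,"tz":-0.124,"ax":23.3,"ay":-0.0,"az":-8.4  ->  [ 0.479 -0.159  0.21 ] -10 20
```

```bash
python3 -m creep '[{"ax":4.6,"ay":0,"az":-1.7,"tx":0.012,"ty":-0.013,"tz":-0.025,"fingers":0.0876},{"ax":9.2,"ay":0,"az":-3.4,"tx":0.024,"ty":-0.025,"tz":-0.05,"fingers":0.0876},{"ax":13.8,"ay":0,"az":-5,"tx":0.036,"ty":-0.038,"tz":-0.075,"fingers":0.0876},{"ax":18.6,"ay":0,"az":-6.7,"tx":0.048,"ty":-0.05,"tz":-0.1,"fingers":0.0876},{"ax":23.3,"ay":0,"az":-8.4,"tx":0.059,"ty":-0.063,"tz":-0.124,"fingers":0.0876}]'
cat > top.py <<'E'
from h import *
import sys
lo,hi=int(sys.argv[1]),int(sys.argv[2])
T=cur();c=cap('wrist');cv2.imwrite(f'pics/wrist{sys.argv[3]}.png',c['pixels'])
P=pts(c);L=(P-T[:3,3])@T[:3,:3]
H,S,V=cv2.split(cv2.cvtColor(c['pixels'],cv2.COLOR_BGR2HSV));m=(H>=lo)&(H<=hi)&(S>130)&(V>40)&(abs(L[...,1])<.03)&(P[...,2]>.03)&(L[...,0]<.2)&(L[...,2]<.03)
k,lab,st,ce=cv2.connectedComponentsWithStats(m.astype(np.uint8))
Q=L[m];q=np.median(Q,0);d=np.linalg.svd(Q-q,full_matrices=False)[2][0];d*=np.sign(d[2]);t=(Q-q)@d
n=np.array([-d[2],0,d[0]]);ax=q-.007*n  # axis below top face
lo_,hi_=np.percentile(t,[.3,99.7])
print('N',m.sum(),'dir',d.round(3),'foot axis',(ax+d*lo_).round(4),'upper',(ax+d*hi_).round(4),'len',(hi_-lo_).round(4),'world foot',(T[:3,:3]@(ax+d*lo_)+T[:3,3]).round(4))
s=-(ax[2]/d[2]);print('axis at z=0:',(ax+d*s).round(4),'s from foot',(s-lo_).round(4))
E
python3 top.py 20 34 13
python3 -c "
from h import *
print(cur()[:3,3]);chain([((.5296,-.1683,.0695),-10,20)])"
```

```text
time_s: 20.2
tcp_pos: [0.4791, -0.1597, 0.2094]
eef_rot: [0.3, 70.0, -9.7]
contact_force: [0.3, 0.5, -0.7]
gripper_width: 0.0876
N 1854 dir [-0.848  0.014  0.53 ] foot axis [ 0.1695 -0.0029 -0.0703] upper [-0.0915  0.0013  0.0931] len 0.3079 world foot [ 0.4706 -0.1608  0.0261]
axis at z=0: [ 0.0572 -0.0011  0.    ] s from foot 0.1325
[ 0.47504056 -0.16097419  0.20547126]
"tx":0.147,"ty":0.002,"tz":0.006,"ax":-0.3,"ay":-0.4,"az":0.0  ->  [ 0.53  -0.168  0.07 ] -10 20
```

View pics/wrist13.png

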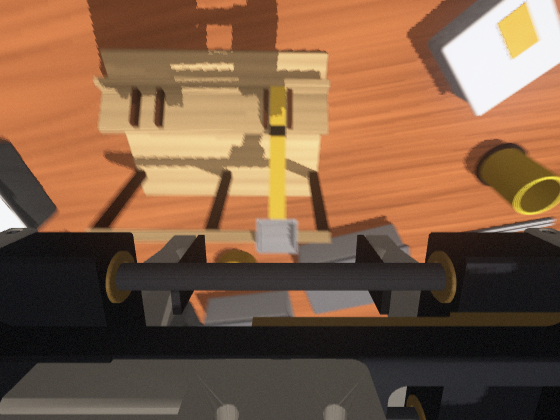

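Wrist view: the scoop is centred at column ~278, rows 87–250, blade at (277,236). Its place in the hand matches the brush's. Descending.

```bash
python3 -m creep '[{"ax":0,"ay":0,"az":0,"tx":0.025,"ty":0,"tz":0.002,"fingers":0.0876},{"ax":0,"ay":0,"az":0,"tx":0.055,"ty":0.001,"tz":0.005,"fingers":0.08},{"ax":0,"ay":0,"az":0,"tx":0.08,"ty":0.002,"tz":0.006,"fingers":0.07},{"ax":0,"ay":0,"az":0,"tx":0.095,"ty":0.002,"tz":0.006,"fingers":0.06},{"ax":0,"ay":0,"az":0,"tx":0.095,"ty":0.002,"tz":0.006,"fingers":0.06}]' 45
python3 -c "
from h import *
chain([((.5296,-.1683,.0695),-10,20)])
cv2.imwrite('pics/w14.png',cap('wrist')['pixels'])"
```

```text
time_s: 20.75
tcp_pos: [0.5172, -0.1637, 0.1208]
eef_rot: [0.0, 70.3, -9.7]
contact_force: [-0.9, -0.8, -0.2]
gripper_width: 0.0633
"tx":0.053,"ty":-0.002,"tz":-0.005,"ax":0.2,"ay":-0.3,"az":-0.1  ->  [ 0.53  -0.168  0.07 ] -10 20
```

View pics/w14.png

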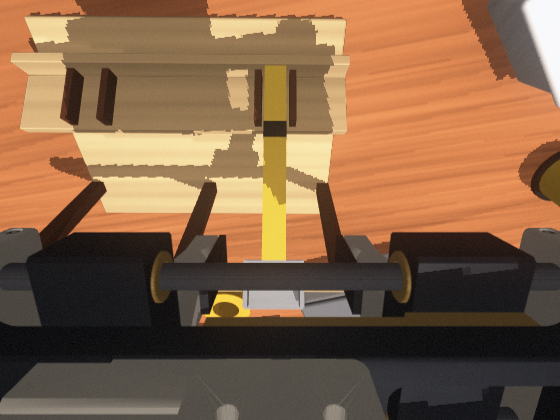

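```bash
python3 -m creep '[{"ax":0,"ay":0,"az":0,"tx":0.015,"ty":-0.002,"tz":-0.002,"fingers":0.06},{"ax":0,"ay":0,"az":0,"tx":0.03,"ty":-0.003,"tz":-0.003,"fingers":0.06},{"ax":0,"ay":0,"az":0,"tx":0.045,"ty":-0.003,"tz":-0.005,"fingers":0.06},{"ax":0,"ay":0,"az":0,"tx":0.053,"ty":-0.003,"tz":-0.005,"fingers":0.05},{"ax":0,"ay":0,"az":0,"tx":0.053,"ty":-0.003,"tz":-0.005,"fingers":0.05}]' 45
python3 -m creep '[{"ax":0,"ay":0,"az":0,"tx":0,"ty":0,"tz":0,"fingers":0.03},{"ax":0,"ay":0,"az":0,"tx":0,"ty":0,"tz":0,"fingers":0.0},{"ax":0,"ay":0,"az":0,"tx":0,"ty":0,"tz":0,"fingers":0.0},{"ax":0,"ay":0,"az":0,"tx":0,"ty":0,"tz":0,"fingers":0.0},{"ax":0,"ay":0,"az":0,"tx":0,"ty":0,"tz":0,"fingers":0.0}]' 45
python3 -m creep '[{"ax":0,"ay":0,"az":0,"tx":0,"ty":0,"tz":0,"fingers":0.0},{"ax":0,"ay":0,"az":0,"tx":0,"ty":0,"tz":0,"fingers":0.0},{"ax":0,"ay":0,"az":0,"tx":0,"ty":0,"tz":0,"fingers":0.0}]' 45
```

```text
time_s: 21.3
tcp_pos: [0.531, -0.1688, 0.0714]
eef_rot: [0.1, 70.1, -9.6]
contact_force: [0.5, -0.2, 0.9]
gripper_width: 0.0515
time_s: 21.8
tcp_pos: [0.5312, -0.1685, 0.0717]
eef_rot: [0.2, 70.0, -9.5]
contact_force: [-2.6, -0.7, 5.6]
gripper_width: 0.0155
time_s: 22.1
tcp_pos: [0.5312, -0.1685, 0.0717]
eef_rot: [0.2, 70.0, -9.5]
contact_force: [-3.2, 1.0, 6.1]
gripper_width: 0.0152
```

Gripped at 15.2 mm. Lifting straight up.

```bash
python3 -m creep '[{"ax":0,"ay":0,"az":0,"tx":-0.008,"ty":0,"tz":0.003,"fingers":0.0},{"ax":0,"ay":0,"az":0,"tx":-0.02,"ty":0,"tz":0.007,"fingers":0.0},{"ax":0,"ay":0,"az":0,"tx":-0.036,"ty":0,"tz":0.013,"fingers":0.0},{"ax":0,"ay":0,"az":0,"tx":-0.055,"ty":0,"tz":0.02,"fingers":0.0},{"ax":0,"ay":0,"az":0,"tx":-0.075,"ty":0,"tz":0.027,"fingers":0.0}]' 45
python3 -m creep '[{"ax":0,"ay":0,"az":0,"tx":-0.028,"ty":0,"tz":0.01,"fingers":0.0},{"ax":0,"ay":0,"az":0,"tx":-0.056,"ty":0,"tz":0.02,"fingers":0.0},{"ax":0,"ay":0,"az":0,"tx":-0.085,"ty":0,"tz":0.03,"fingers":0.0},{"ax":0,"ay":0,"az":0,"tx":-0.113,"ty":0,"tz":0.041,"fingers":0.0},{"ax":0,"ay":0,"az":0,"tx":-0.113,"ty":0,"tz":0.041,"fingers":0.0}]'
python3 - <<'E'
from h import *
T=cur();c=cap('wrist');cv2.imwrite('pics/w15.png',c['pixels'])
P=pts(c);L=(P-T[:3,3])@T[:3,:3]
H,S,V=cv2.split(cv2.cvtColor(c['pixels'],cv2.COLOR_BGR2HSV));m=(H>=20)&(H<=34)&(S>130)&(V>40)&(abs(L[...,1])<.02)&(L[...,0]<.03)&(L[...,0]>-.09)&(L[...,2]<-.01)
Q=L[m];q=np.median(Q,0);d=np.linalg.svd(Q-q,full_matrices=False)[2][0];d*=np.sign(d[2]);t=(Q-q)@d
n=np.array([-d[2],0,d[0]]);ax=q-.007*n
print(m.sum(),d.round(3),'angle',np.degrees(np.arctan2(-d[0],d[2])).round(1),'foot axis',(ax+d*np.percentile(t,.3)).round(4),'z0',(ax-d*ax[2]/d[2]).round(4),np.argwhere(m).min(0))
F=ax+d*np.percentile(t,.3)
tt=90-np.degrees(np.arctan2(-d[0],d[2]));print('t for vertical',tt)
G=(-.051,0,0)
g0=T@np.append(G,1);print(g0)
rng=None
W=[wG((.55,-.08,.36),15,20,G),wG((.59,.04,.36),45,30,G),wG((.5925,.125,.33),75,40,G),wG((.5925,.135,.29),75,52,G),wG((.5925,.135,.26),75,65,G)]
W.append(pose(viaG((.5925,.135,.008),F,75,65),75,65))
sim(W,pts=[F])
E
```

```text
time_s: 22.6
tcp_pos: [0.5303, -0.1686, 0.1511]
eef_rot: [0.2, 70.1, -9.5]
contact_force: [-0.1, -0.6, -1.6]
gripper_width: 0.0155
time_s: 23.1
tcp_pos: [0.533, -0.1689, 0.2761]
eef_rot: [0.4, 69.7, -9.4]
contact_force: [0.3, 0.3, -0.9]
gripper_width: 0.0159
4926 [-0.423  0.005  0.906] angle 25.1 foot axis [-0.002   0.0002 -0.1056] z0 [-0.0514  0.0007  0.    ] [ 55 265]
t for vertical 64.94616039601829
[ 0.51549129 -0.16604957  0.32390522  1.        ]
"tx":-0.030,"ty":0.098,"tz":0.031,"ax":-23.3,"ay":0.2,"az":8.4 -> [ 0.567 -0.075  0.312]
     pt [ 0.47  -0.101  0.278]
     [11.0, -5.0, -16.0, -2.0, -59.0, -85.0] 0.0 maxstep 5.0
"tx":0.022,"ty":0.118,"tz":0.071,"ax":-27.2,"ay":-9.8,"az":12.7 -> [0.608 0.058 0.316]
     pt [ 0.543 -0.007  0.265]
     [12.0, -2.0, -10.0, -19.0, -58.0, -50.0] 0.0 maxstep 7.0
"tx":0.054,"ty":0.075,"tz":0.044,"ax":-24.6,"ay":-9.8,"az":17.2 -> [0.601 0.157 0.291]
     pt [0.58  0.077 0.225]
     [5.0, 8.0, -1.0, -40.0, -71.0, -10.0] 0.0 maxstep 9.0
"tx":0.036,"ty":0.003,"tz":-0.008,"ax":0.0,"ay":-12.0,"az":-0.0 -> [0.603 0.174 0.259]
     pt [0.586 0.11  0.177]
     [-3.0, 12.0, -4.0, -54.0, -71.0, 5.0] 0.0 maxstep 3.0
"tx":0.017,"ty":0.000,"tz":-0.012,"ax":-0.0,"ay":-13.0,"az":-0.0 -> [0.604 0.18  0.238]
     pt [0.592 0.135 0.144]
     [-12.0, 18.0, -7.0, -68.0, -77.0, 22.0] 0.0 maxstep 3.0
"tx":0.058,"ty":-0.000,"tz":-0.123,"ax":-0.0,"ay":-0.0,"az":0.0 -> [0.605 0.18  0.103]
     pt [0.592 0.135 0.008]
     [-13.0, 30.0, -10.0, -71.0, -73.0, 38.0] 0.0 maxstep 3.0
```

View pics/w15.png

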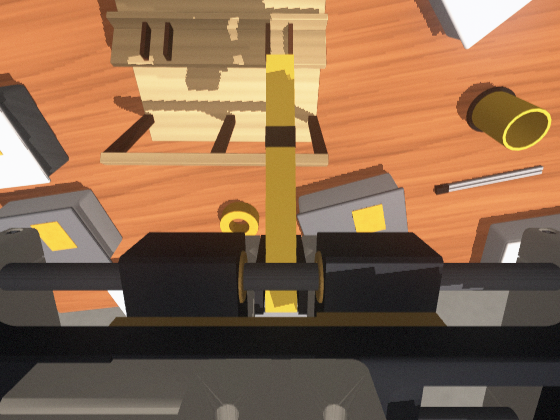

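The scoop is held (wrist: handle column 280, foot at row 55). Moving over the yellow cup.

```bash
python3 -m creep '[{"ax":-4.7,"ay":0,"az":1.7,"tx":-0.006,"ty":0.02,"tz":0.006,"fingers":0.0},{"ax":-9.3,"ay":0,"az":3.4,"tx":-0.012,"ty":0.04,"tz":0.012,"fingers":0.0},{"ax":-14,"ay":0,"az":5,"tx":-0.018,"ty":0.059,"tz":0.019,"fingers":0.0},{"ax":-18.7,"ay":0,"az":6.7,"tx":-0.024,"ty":0.078,"tz":0.025,"fingers":0.0},{"ax":-23.3,"ay":0.2,"az":8.4,"tx":-0.03,"ty":0.098,"tz":0.031,"fingers":0.0}]'
python3 -m creep '[{"ax":-5.4,"ay":-2,"az":2.5,"tx":0.004,"ty":0.024,"tz":0.014,"fingers":0.0},{"ax":-10.9,"ay":-3.9,"az":5.1,"tx":0.009,"ty":0.047,"tz":0.028,"fingers":0.0},{"ax":-16.3,"ay":-5.9,"az":7.6,"tx":0.013,"ty":0.071,"tz":0.043,"fingers":0.0},{"ax":-21.8,"ay":-7.8,"az":10.2,"tx":0.018,"ty":0.094,"tz":0.057,"fingers":0.0},{"ax":-27.2,"ay":-9.8,"az":12.7,"tx":0.022,"ty":0.118,"tz":0.071,"fingers":0.0}]'
python3 -m creep '[{"ax":-4.9,"ay":-2,"az":3.4,"tx":0.011,"ty":0.015,"tz":0.009,"fingers":0.0},{"ax":-9.8,"ay":-3.9,"az":6.9,"tx":0.022,"ty":0.03,"tz":0.018,"fingers":0.0},{"ax":-14.8,"ay":-5.9,"az":10.3,"tx":0.032,"ty":0.045,"tz":0.026,"fingers":0.0},{"ax":-19.7,"ay":-7.8,"az":13.8,"tx":0.043,"ty":0.06,"tz":0.035,"fingers":0.0},{"ax":-24.6,"ay":-9.8,"az":17.2,"tx":0.054,"ty":0.075,"tz":0.044,"fingers":0.0}]'
python3 -c "
from h import *
F=(-.002,.0002,-.1045)
print((cur()@np.append(F,1)).round(4))
G=(-.051,0,0)
sim([wG((.5925,.135,.29),75,52,G),wG((.5925,.135,.26),75,65,G)])"
```

```text
time_s: 23.65
tcp_pos: [0.5653, -0.0747, 0.3087]
eef_rot: [0.3, 70.4, 15.5]
contact_force: [0.4, -0.4, 0.3]
gripper_width: 0.0157
time_s: 24.15
tcp_pos: [0.6066, 0.0589, 0.3119]
eef_rot: [0.5, 60.1, 45.7]
contact_force: [0.4, 0.5, -0.3]
gripper_width: 0.0157
time_s: 24.65
tcp_pos: [0.5994, 0.1573, 0.2874]
eef_rot: [0.4, 49.9, 75.5]
contact_force: [0.0, -0.8, -0.9]
gripper_width: 0.0159
[0.5781 0.0789 0.2216 1.    ]
"tx":0.033,"ty":0.001,"tz":-0.006,"ax":-0.1,"ay":-11.9,"az":-0.3 -> [0.603 0.174 0.259]
     [-3.0, 12.0, -4.0, -54.0, -71.0, 5.0] 0.0 maxstep 3.0
"tx":0.017,"ty":0.000,"tz":-0.012,"ax":-0.0,"ay":-13.0,"az":-0.0 -> [0.604 0.18  0.238]
     [-12.0, 18.0, -7.0, -68.0, -77.0, 22.0] 0.0 maxstep 3.0
```

```bash
python3 -m creep '[{"ax":0,"ay":-4,"az":0,"tx":0.011,"ty":0,"tz":-0.002,"fingers":0.0},{"ax":0,"ay":-8,"az":0,"tx":0.022,"ty":0,"tz":-0.004,"fingers":0.0},{"ax":-0.1,"ay":-12,"az":-0.3,"tx":0.033,"ty":0.001,"tz":-0.006,"fingers":0.0}]'
python3 -m creep '[{"ax":0,"ay":-4.5,"az":0,"tx":0.006,"ty":0,"tz":-0.004,"fingers":0.0},{"ax":0,"ay":-9,"az":0,"tx":0.012,"ty":0,"tz":-0.008,"fingers":0.0},{"ax":0,"ay":-13,"az":0,"tx":0.017,"ty":0,"tz":-0.012,"fingers":0.0},{"ax":0,"ay":-13,"az":0,"tx":0.017,"ty":0,"tz":-0.012,"fingers":0.0},{"ax":0,"ay":-13,"az":0,"tx":0.017,"ty":0,"tz":-0.012,"fingers":0.0}]'
python3 look.py 16 20 34 .5925 .135; python3 -c "
from h import *
F=(-.002,.0002,-.1045)
print((cur()@np.append(F,1)).round(4))
a=cv2.imread('pics/scene16.png')[130:310,190:350];b=cv2.imread('pics/side16.png')[130:310,130:290]
cv2.imwrite('pics/c16.png',np.hstack([cv2.resize(x,(400,450),interpolation=2) for x in(a,b)]))
w=lambda z:(viaG((.592,.1355,z),F,75,65),75,65)
chain([w(.09),w(.03),w(.010)])"
```

```text
time_s: 24.95
tcp_pos: [0.603, 0.1734, 0.2579]
eef_rot: [0.0, 37.9, 74.8]
contact_force: [-0.6, 0.1, -0.9]
gripper_width: 0.0155
time_s: 25.45
tcp_pos: [0.6048, 0.1781, 0.2383]
eef_rot: [0.1, 25.1, 74.8]
contact_force: [-0.5, -0.6, 0.0]
gripper_width: 0.0153
wrist 4667 dir world [-0.003  0.003  1.   ] low end world [0.5918 0.1265 0.1426] tool [-0.0075 -0.0007 -0.1107] z min 0.1426
scene 227 dir world [0.007 0.006 1.   ] low end world [0.5941 0.1374 0.1442] tool [ 0.0018  0.     -0.1055] z min 0.1442
side 221 dir world [-0.002  0.023  1.   ] low end world [0.5877 0.1385 0.1458] tool [ 0.0005  0.0065 -0.1048] z min 0.1459
foot by F [0.5917 0.1346 0.1436 1.    ] [-12.  18.  -7. -68. -77.  22.]
[0.5932 0.1348 0.1472 1.    ]
"tx":0.024,"ty":0.001,"tz":-0.052,"ax":0.2,"ay":-0.1,"az":0.2  ->  [0.604 0.18  0.184] 75 65
"tx":0.025,"ty":-0.000,"tz":-0.054,"ax":-0.0,"ay":-0.0,"az":0.0  ->  [0.604 0.18  0.124] 75 65
"tx":0.008,"ty":-0.000,"tz":-0.018,"ax":-0.0,"ay":-0.0,"az":0.0  ->  [0.604 0.18  0.104] 75 65
```

View pics/c16.png

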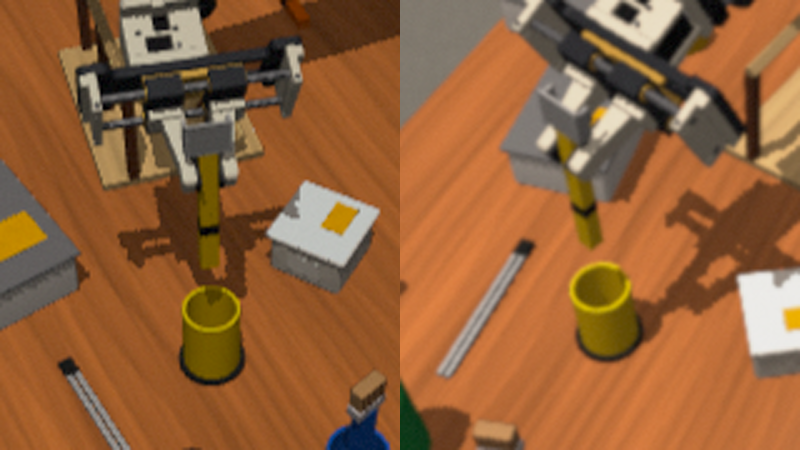

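The scoop hangs vertical over the yellow cup's mouth in both views. The foot estimate (0.593, 0.135) agrees with the cup axis (0.5925, 0.135). Lowering.

```bash
python3 -m creep '[{"ax":0,"ay":0,"az":0,"tx":0.006,"ty":0,"tz":-0.013,"fingers":0.0},{"ax":0,"ay":0,"az":0,"tx":0.012,"ty":0.001,"tz":-0.026,"fingers":0.0},{"ax":0,"ay":0,"az":0,"tx":0.018,"ty":0.001,"tz":-0.039,"fingers":0.0},{"ax":0,"ay":0,"az":0,"tx":0.024,"ty":0.001,"tz":-0.052,"fingers":0.0},{"ax":0,"ay":0,"az":0,"tx":0.024,"ty":0.001,"tz":-0.052,"fingers":0.0}]'
python3 look.py 17 20 34 .5925 .135 >/dev/null; python3 -c "
from h import *
F=(-.002,.0002,-.1045)
print((cur()@np.append(F,1)).round(4))
a=cv2.imread('pics/scene17.png')[130:310,190:350];b=cv2.imread('pics/side17.png')[130:310,130:290]
cv2.imwrite('pics/c17.png',np.hstack([cv2.resize(x,(400,450),interpolation=2) for x in(a,b)]))
w=lambda z:(viaG((.592,.1355,z),F,75,65),75,65)
chain([w(.03),w(.010)])"
```

```text
time_s: 26.1
tcp_pos: [0.6028, 0.1791, 0.1795]
eef_rot: [0.2, 25.0, 74.9]
contact_force: [-0.3, 0.2, -1.3]
gripper_width: 0.0156
[0.592  0.1345 0.0886 1.    ]
"tx":0.026,"ty":0.000,"tz":-0.053,"ax":0.0,"ay":-0.0,"az":0.2  ->  [0.604 0.18  0.124] 75 65
"tx":0.008,"ty":-0.000,"tz":-0.018,"ax":-0.0,"ay":-0.0,"az":0.0  ->  [0.604 0.18  0.104] 75 65
```

View pics/c17.png

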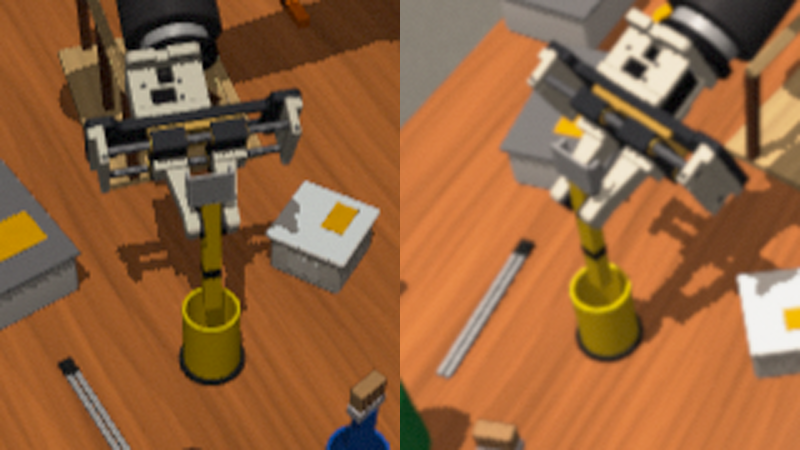

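The foot is just inside the rim, centred. First a check that the wrist clears the rest further down.

```bash
python3 -c "
from h import *
F=(-.002,.0002,-.1045)
T=pose(viaG((.592,.1355,.004),F,75,65),75,65)
q,e=ik(T,r.get_state()['joints']);print(q.round(1),e)
p,R=fk(q,K);w=p-.415*R[:,0];j=np.radians(q)
rr=lambda ax,t:Ro.from_euler(ax,t).as_matrix()
R4=rr('z',j[0])@rr('y',j[1]-j[2])@rr('x',-j[3]);print('wrist',w.round(3),'forearm end',(w-R4@[0,-.1918,0]).round(3))"
```

```text
[-13.5  30.7 -10.6 -71.6 -72.7  38.2] 5.782265255820902e-12
wrist [ 0.507 -0.183  0.273] forearm end [ 0.638 -0.153  0.41 ]
```

```bash
python3 -m creep '[{"ax":0,"ay":0,"az":0,"tx":0.006,"ty":0,"tz":-0.013,"fingers":0.0},{"ax":0,"ay":0,"az":0,"tx":0.012,"ty":0,"tz":-0.026,"fingers":0.0},{"ax":0,"ay":0,"az":0,"tx":0.019,"ty":0,"tz":-0.04,"fingers":0.0},{"ax":0,"ay":0,"az":0,"tx":0.026,"ty":0,"tz":-0.053,"fingers":0.0},{"ax":0,"ay":0,"az":0,"tx":0.026,"ty":0,"tz":-0.053,"fingers":0.0}]'
python3 -m creep '[{"ax":0,"ay":0,"az":0,"tx":0.003,"ty":0,"tz":-0.006,"fingers":0.0},{"ax":0,"ay":0,"az":0,"tx":0.005,"ty":0,"tz":-0.011,"fingers":0.0},{"ax":0,"ay":0,"az":0,"tx":0.007,"ty":0,"tz":-0.015,"fingers":0.0},{"ax":0,"ay":0,"az":0,"tx":0.007,"ty":0,"tz":-0.015,"fingers":0.0}]'
python3 -c "
from h import *
F=(-.002,.0002,-.1045)
print((cur()@np.append(F,1)).round(4),r.get_state()['contact_force'])"
```

```text
time_s: 26.75
tcp_pos: [0.6032, 0.1803, 0.1207]
eef_rot: [0.2, 25.0, 74.9]
contact_force: [-0.9, -0.7, -1.0]
gripper_width: 0.0156
time_s: 27.15
tcp_pos: [0.6042, 0.1801, 0.1066]
eef_rot: [-0.1, 25.0, 74.8]
contact_force: [0.3, 0.0, -0.9]
gripper_width: 0.0157
[0.5921 0.1357 0.0128 1.    ] [ 2.90825073e-01  7.54905171e-04 -9.33525854e-01]
```

```bash
python3 -m creep '[{"ax":0,"ay":0,"az":0,"tx":0.001,"ty":0,"tz":-0.002,"fingers":0.0},{"ax":0,"ay":0,"az":0,"tx":0.0018,"ty":0,"tz":-0.004,"fingers":0.0},{"ax":0,"ay":0,"az":0,"tx":0.0018,"ty":0,"tz":-0.004,"fingers":0.0}]'
python3 -m creep '[{"ax":0,"ay":0,"az":0,"tx":0.001,"ty":0,"tz":-0.002,"fingers":0.0},{"ax":0,"ay":0,"az":0,"tx":0.001,"ty":0,"tz":-0.002,"fingers":0.0}]'
python3 -m creep '[{"ax":0,"ay":0,"az":0,"tx":0.001,"ty":0,"tz":-0.002,"fingers":0.0},{"ax":0,"ay":0,"az":0,"tx":0.001,"ty":0,"tz":-0.002,"fingers":0.0}]'
```

```text
time_s: 27.45
tcp_pos: [0.6042, 0.18, 0.1026]
eef_rot: [-0.1, 25.0, 74.8]
contact_force: [0.0, -0.3, -1.0]
gripper_width: 0.0159
time_s: 27.65
tcp_pos: [0.6047, 0.1805, 0.102]
eef_rot: [-0.2, 24.9, 74.8]
contact_force: [-1.0, -1.4, 7.5]
gripper_width: 0.0155
time_s: 27.85
tcp_pos: [0.6054, 0.181, 0.102]
eef_rot: [-0.3, 24.7, 74.8]
contact_force: [-2.6, -3.5, 16.8]
gripper_width: 0.0153
```

Floor contact (17 N). Relieve, open and look.

```bash
python3 -m creep '[{"ax":0,"ay":0,"az":0,"tx":-0.0015,"ty":0,"tz":0.003,"fingers":0.0},{"ax":0,"ay":0,"az":0,"tx":-0.0015,"ty":0,"tz":0.003,"fingers":0.02},{"ax":0,"ay":0,"az":0,"tx":-0.0015,"ty":0,"tz":0.003,"fingers":0.03},{"ax":0,"ay":0,"az":0,"tx":-0.0015,"ty":0,"tz":0.003,"fingers":0.045},{"ax":0,"ay":0,"az":0,"tx":-0.0015,"ty":0,"tz":0.003,"fingers":0.06}]'
python3 -m creep '[{"ax":0,"ay":0,"az":0,"tx":0,"ty":0,"tz":0,"fingers":0.07},{"ax":0,"ay":0,"az":0,"tx":0,"ty":0,"tz":0,"fingers":0.075},{"ax":0,"ay":0,"az":0,"tx":0,"ty":0,"tz":0,"fingers":0.075},{"ax":0,"ay":0,"az":0,"tx":0,"ty":0,"tz":0,"fingers":0.075},{"ax":0,"ay":0,"az":0,"tx":0,"ty":0,"tz":0,"fingers":0.075}]'
python3 look.py 18 20 34 .5925 .135 >/dev/null; python3 -c "
from h import *
a=cv2.imread('pics/scene18.png')[170:350,220:380];b=cv2.imread('pics/wrist18.png')
cv2.imwrite('pics/c18.png',np.hstack([cv2.resize(a,(373,420),interpolation=2),b[:,80:480]]))
T=cur();B=T.copy();B[:3,3]-=.13*T[:3,0];C=B.copy();C[:3,3]+=[-.02,-.02,.15]
sim([B,C])"
```

```text
time_s: 28.35
tcp_pos: [0.6042, 0.1801, 0.1012]
eef_rot: [-0.1, 25.0, 74.8]
contact_force: [-0.1, -0.1, -0.0]
gripper_width: 0.0383
time_s: 28.85
tcp_pos: [0.6043, 0.18, 0.1016]
eef_rot: [-0.1, 25.0, 74.8]
contact_force: [0.1, -0.6, -0.1]
gripper_width: 0.0738
"tx":-0.130,"ty":-0.000,"tz":-0.000,"ax":-0.0,"ay":0.0,"az":-0.0 -> [0.573 0.066 0.157]
     [-24.0, 27.0, -8.0, -65.0, -83.0, 35.0] 0.0 maxstep 2.0
"tx":-0.086,"ty":0.014,"tz":0.126,"ax":-0.0,"ay":0.0,"az":-0.0 -> [0.553 0.046 0.307]
     [-26.0, 15.0, -2.0, -63.0, -92.0, 20.0] 0.0 maxstep 3.0
```

View pics/c18.png

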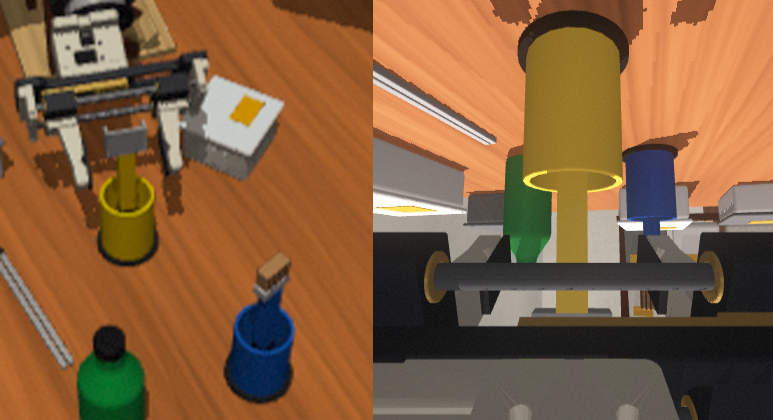

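Both tools stand in their cups and the fingers are clear of the scoop. Retracting.

```bash
python3 -m creep '[{"ax":0,"ay":0,"az":0,"tx":-0.015,"ty":0,"tz":0,"fingers":0.08},{"ax":0,"ay":0,"az":0,"tx":-0.035,"ty":0,"tz":0,"fingers":0.08},{"ax":0,"ay":0,"az":0,"tx":-0.06,"ty":0,"tz":0,"fingers":0.08},{"ax":0,"ay":0,"az":0,"tx":-0.095,"ty":0,"tz":0,"fingers":0.08},{"ax":0,"ay":0,"az":0,"tx":-0.13,"ty":0,"tz":0,"fingers":0.0876}]'
python3 -m creep '[{"ax":0,"ay":0,"az":0,"tx":-0.02,"ty":0.003,"tz":0.03,"fingers":0.0876},{"ax":0,"ay":0,"az":0,"tx":-0.045,"ty":0.007,"tz":0.065,"fingers":0.0876},{"ax":0,"ay":0,"az":0,"tx":-0.068,"ty":0.011,"tz":0.1,"fingers":0.0876},{"ax":0,"ay":0,"az":0,"tx":-0.086,"ty":0.014,"tz":0.126,"fingers":0.0876},{"ax":0,"ay":0,"az":0,"tx":-0.086,"ty":0.014,"tz":0.126,"fingers":0.0876}]'
python3 -m creep '[{"ax":0,"ay":0,"az":0,"tx":0,"ty":0,"tz":0,"fingers":0.0876},{"ax":0,"ay":0,"az":0,"tx":0,"ty":0,"tz":0,"fingers":0.0876},{"ax":0,"ay":0,"az":0,"tx":0,"ty":0,"tz":0,"fingers":0.0876}]'
python3 - <<'E'
from h import *
import pickle
for n in('side','scene'):
    c=cap(n);cv2.imwrite(f'pics/{n}19.png',c['pixels']);P=pts(c);H,S,V=cv2.split(cv2.cvtColor(c['pixels'],cv2.COLOR_BGR2HSV))
    for nm,lo,hi,ct in(('blue',105,125,(.551,.334)),('yel',22,34,(.5925,.135))):
        near=(H>=lo)&(H<=hi)&(S>130)&(c['depth']>0)&(np.hypot(P[...,0]-ct[0],P[...,1]-ct[1])<.07)
        rim=P[near&(P[...,2]>.074)&(P[...,2]<.086)];(cx,cy),rr=cv2.minEnclosingCircle(rim[:,:2].astype(np.float32))
        up=P[near&(P[...,2]>.09)];top=P[(c['depth']>0)&(np.hypot(P[...,0]-ct[0],P[...,1]-ct[1])<.09)&(P[...,2]>.09)&(P[...,2]<.23)]
        d=np.linalg.svd(up-up.mean(0),full_matrices=False)[2][0]
        print(n,nm,'rim',round(cx,4),round(cy,4),round(rr,4),'handle dir',(d*np.sign(d[2])).round(3),'top z',np.percentile(top[:,2],99).round(3),'handle mean',up.mean(0).round(3))
    c0=pickle.load(open(n+'0.pkl','rb'));diff=cv2.absdiff(c0['pixels'],c['pixels']).max(-1)
    cv2.imwrite(f'pics/diff{n}.png',diff)
print(r.get_state()['contact_force'],r.get_state()['time_s'])
E
```

```text
time_s: 29.5
tcp_pos: [0.5725, 0.0641, 0.1576]
eef_rot: [-0.1, 25.0, 74.8]
contact_force: [1.2, -0.0, -1.2]
gripper_width: 0.0839
time_s: 30.0
tcp_pos: [0.5534, 0.0437, 0.3124]
eef_rot: [-0.7, 25.2, 74.5]
contact_force: [0.4, 0.0, 0.6]
gripper_width: 0.0876
time_s: 30.3
tcp_pos: [0.5528, 0.0461, 0.3059]
eef_rot: [0.0, 25.0, 74.9]
contact_force: [0.0, 0.1, -0.2]
gripper_width: 0.0877
side blue rim 0.5505 0.3345 0.0272 handle dir [-0.008  0.064  0.998] top z 0.183 handle mean [0.548 0.339 0.115]
side yel rim 0.5913 0.1372 0.0276 handle dir [0.027 0.087 0.996] top z 0.181 handle mean [0.589 0.139 0.113]
scene blue rim 0.5529 0.3338 0.0278 handle dir [-0.008  0.068  0.998] top z 0.184 handle mean [0.554 0.339 0.115]
scene yel rim 0.5927 0.137 0.0287 handle dir [-0.015  0.04   0.999] top z 0.183 handle mean [0.594 0.139 0.119]
[ 0.73249187  0.11538598 -0.56906189] 30.4
```

View pics/side19.png

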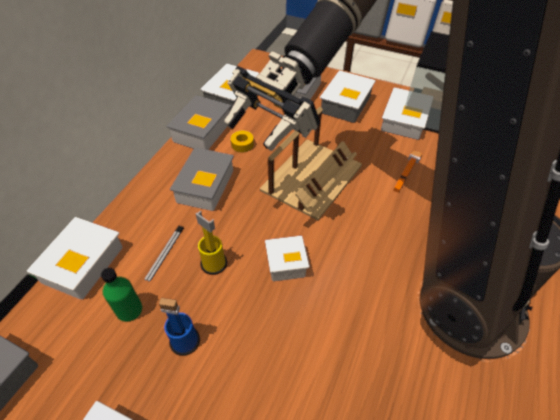

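View pics/scene19.png

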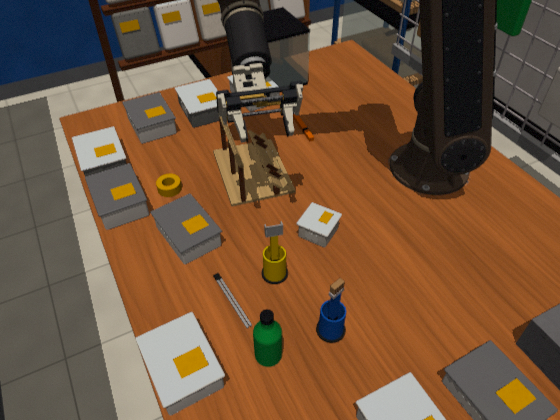

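Scoop at (275,250) in the yellow cup and brush at (334,308) in the blue cup, both nearly vertical, tops at z ≈ 0.182 (6 + 175 mm, so fully down). The cups are upright, the bystanders are at their original pixels and the arm is clear. Handing in.

```bash
python3 -c "
from h import *
print(order.close_job())"
```

```text
the job is handed in; nothing more can be done
None
```

I stood the brush in the blue cup and the scoop in the yellow cup, handle down. I lowered each one until its foot touched the cup floor (about 17 N), then let go and backed the arm away. I handed the job in at about 30 s.

**Last checks:**
- **Tools:** both lean less than about 6°, and their tops are at z ≈ 0.181–0.184 m. That matches the cup floor plus the 175 mm tool length, so they are fully down.
- **Cups:** both are upright and within about 3 mm of where they started.
- **Other things on the table:** judged by eye, the tubs, tongs, label roll and sprayer look unmoved. I did not measure how far, if at all, they moved.
- **Arm:** it touches nothing, with residual force under 1 N.

**What failed or disagreed:**
- **First grasp missed:** the jaws closed on air above the brush. The real fingertips measured about 36 mm behind the reported TCP, so I used about 54 mm to the grasp point instead of the stated 19 mm.
- **First transfer stalled:** joint 5 reached the end of its range, so I turned the hand to the left and reached the cup that way.
- **Foot height:** my image estimate for the brush was about 4 mm off, so I went by the floor contact instead.

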